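Fit the cover-glass cassette in a laser welding head

TASK

Fit the laser welding head with the cover-glass cassette that fills its slot: take the cassette by its black grip, keep the fingers off the glass, and lower it into the slot until its flange sits flat on the head and the glass stands square across the beam. Then slide the latch fully home over the flange so that the assist gas cannot lift the cassette, and leave the tube, the bolt and the nut standing by where they are.

Things in the scene. Friction and masses are not known exactly. Their poses are not given: they have to be found in the camera images.
- laser_head: Laser welding head lying level in a low fixed rest, 240 mm long. Origin: on the table under the slot's centre. x along the beam, towards the cone with the copper tip; z up. Optics block 46 (x) by 72 mm (y), top 74 mm high, slot open at the top; round housings before and behind reach 77 mm. On its +y side a grey box (y 36 to 88 mm), top 79.5 mm high, carries the latch between two rails 84 mm high.
- slot_mouth (a point): Centre of the slot's mouth, level with the top of the block, 74 mm above the table. The slot is 18.5 mm wide along the head's x, 54.5 mm long along its y and 45 mm deep, with a 3 mm lead-in chamfer all round. Axes as laser_head.
- beam_centre (a point): Point on the beam axis in the middle of the slot, 20 mm below slot_mouth. Axes as laser_head.
- cassette_wide: The larger cassette, upright in the tray: metal frame 16 mm thick (x), 52 mm wide (y), 40 mm tall, with a round clear window; above it a flange 30 (x) by 64 (y) by 5 mm, on that a black grip. 73 mm tall, about 140 g. Origin: centre of its underside. x runs through the window, z up; front and back are alike, so either way round serves.
- cassette_wide_grip (a point): Centre of the larger cassette's black grip, 59 mm above its underside. The grip is 12 mm thick (x), 28 mm wide (y), 28 mm tall (from 14 mm below this point, where the flange is, to 14 mm above). Axes as cassette_wide.
- glass_wide: Window glass of the larger cassette, a disc of 30 mm, 4 mm thick, recessed 6 mm behind both faces of the frame. Origin at its centre, 20 mm above the cassette's underside; x through the glass.
- cassette_narrow_grip (a point): Centre of the black grip of the smaller cassette, which has the same grip, height and build but a frame 12 mm thick, 40 mm wide, a window of 24 mm and a flange 22 by 48 mm, for another head. Stands upright in the same tray; which of the two is on which side varies.
- glass_narrow: Window glass of the smaller cassette, a disc of 24 mm; origin at its centre; x through the glass.
- tray: Low open metal tray, 105 mm (x) by 235 mm (y), fixed, walls 18 mm high and 3 mm thick, lined with grey cloth; inner floor 5 mm above the table. The two cassettes stand in it side by side along its y, about 116 mm apart. Origin: centre of its underside, z up.
- latch (a joint): Sliding latch on the grey box, in m: 0 drawn back, 0.016 fully home. Slides along the head's -y, towards the slot, takes about 2 N and stays where it is left. Its 4 mm thick, 18 mm wide tongue runs 6 mm above the block's top, so it passes 1 mm over a seated cassette's flange and butts against one that is not seated.
- latch_lug (a point): Centre of the latch's upright lug: 18 mm along the head's x, 12 mm along its y, 24 mm tall (12 mm above and below this point), 96 mm above the table. Moves with the latch; 63 mm to the +y side of slot_mouth when drawn back. Axes as laser_head.
- tube_stub_mid (a point): Centre of a steel tube stub standing on end, 45 mm across, 62 mm tall; a bystander.
- bolt_up_mid (a point): Centre of a hex bolt standing on its head, 21 mm across, 48 mm tall; a bystander.
- loose_nut_mid (a point): Centre of a dark hex nut, 40 mm across, 18 mm tall; a bystander.
Things that resemble listed ones, but are neither listed nor needed, are in the scene too. Leave any orange look-alike of the cassette_wide alone.

How it is judged:
On the way, in this order (a step that is already met when the one before it is completed fails the run):
1. the larger cassette is down in the slot, its glass in the beam (distance between glass_wide and beam_centre below 0.004 m and angle between the x axis of cassette_wide and the x axis of laser_head, either way round below 0.09 rad), for 0.2 s.
2. the latch is home over its flange (value of joint latch above 0.0135 m), for 0.2 s.
At the end, for the whole second after the job is handed in: The larger cassette is seated in the slot and at rest: the centre of its glass within 4 mm of the beam axis point, the line through the glass within 0.09 rad of the beam, the cassette upright within 0.06 rad; the latch at least 13.5 mm of its 16 mm travel towards home (distance between glass_wide and beam_centre below 0.004 m and angle between the x axis of glass_wide and the x axis of laser_head, either way round below 0.09 rad and angle between cassette_wide's own z axis and vertical below 0.06 rad and value of joint latch above 0.0135 m and linear speed of cassette_wide below 0.01 m/s); the robot touches nothing.
It fails at once if the fingers press on a cassette's glass (contact force between the fingers and glass_wide above 0.5 N or contact force between the fingers and glass_narrow above 0.5 N).
It fails at once if the tube stub, the bolt or the nut is moved by more than 30 mm (distance of any of tube_stub_mid, bolt_up_mid, loose_nut_mid from where it was at the start of the episode above 0.03 m).
It also fails if it takes over 40 s, if anything falls off the work surface, if the arm or the gripper's body presses on something with over 40 N, if the wrist force passes 120 N, or if a joint passes its speed limit or range.

ROBOT

A 7-joint arm with a two-finger parallel gripper is mounted at the origin on the work surface; the furniture and walls round the work are solid. World frame = base frame: x ahead of the robot, y to its left, z up, the work surface at z = 0. Lengths are in m, angles in rad, forces in N, time in s.
With the tool pointing down it reaches from about 0.375 to 0.925 m from the base axis. Payload 3.1 kg.
Tool frame: the origin (TCP) lies midway between the tips of the shut fingers; the grasp point (between the pads) lies 19 mm behind it (bot.grip_point_offset is the distance from the TCP to the grasp point, in m); y points along the fingers, z is the direction in which the jaws open and shut, and the axes are right-handed (so a half turn about y gives the same grasp; the last joint's range is limited). The gripper opens to 85 mm and grips with 20 to 120 N. Pads are 22 mm wide; open, the fingers measure 114 mm over their backs; the gripper's body (76 mm by 85 mm) begins 54 mm behind the grasp point. The pads swing forward as they close: fully open they stand 13 mm farther back than shut.
Start: joints at [-1.207, 0.383, 0.044, 1.598, -0.018, 1.161, -0.05], TCP at [0.29, 0.582, 0.231] pointing down, gripper open.
Joint ranges: [-2.61, 2.61], [-0.41, 2.15], [-1.48, 1.57], [0, 2.5], [-1.57, 4.71], [0.05, 1.97], [-2.85, 2.85]. Speed limits (rad/s): [2.79, 2.79, 3.14, 3.14, 3.14, 3.14, 3.14].

INTERFACE

Orientations are given as a 3x3 rotation matrix whose columns are the frame's x, y, z axes.
In Python, from cell import bot gives the robot as it stands.
- The arm moves only by the tool play_rows, never from a script. Its argument "targets" is a list of rows, each an object with "dp": the shift along the tool's x, y, z in cm, a list of three; "turn": the turn, a rotation vector about the tool's x, y, z in rad, a list of three; "grip": the closure, from 0 (fully open) to 1 (shut). A call has 1 to 10 rows; each row is the pose to reach, as a shift and turn from the pose measured when the call began, along the tool's axes at that moment; what a row does not reach only later rows make up. A row lasts 1/8 s, in which the tool goes at most 62.5 mm and 10.7 degrees, less where a joint would pass 70% of its speed; a pose out of reach is approached as far as the arm can. A call with a gripper value outside its range is refused whole. The fingers move at their own pace and stop on an object; "squeeze" is the grip in N (left out, the last holds). Time passes only in rows, so rows that repeat a pose let the fingers close. It gives the time, the measured TCP pose, the force and the opening at its end, in the units of the state.
- bot.state(): the state, without advancing time (a new reading comes with each control period).
- bot.capture(name): name is "side" or "top"; returns (picture, depth): 384x512x3 uint8, red, green, blue; 384x512 float32, m along the optical axis (not along the pixel's ray), 0 where there is no reading.
- bot.camera_params(name): a dict with "fx", "fy", "cx", "cy" (pixels), "rvec" (rotation vector, rad) and "tvec" (3), from world to camera coordinates, as OpenCV has them. Camera axes: x right, y down, z forward; pixel columns grow to the right and rows downward; lengths in m; the calibration is good to about 2 mm. A picture is of the moment at which its call begins. camera_params takes no time and is no camera call.
- bot.close_job(): hands the job in, once; it reports no verdict.
The state is a dict: "time_s": time; "joint_positions": joint angles; "qvel": joint speeds; "tau": joint torques, N m; "tcp_pos": TCP position; "ee_rot": TCP orientation; "wrist_force": force on the tool from outside, world axes, zero at the start; "wrist_torque": the same for the moment, N m; "finger_gap": finger opening in m.
Only numpy, scipy, OpenCV 4.12 (cv2) and the standard library are available. Lean on these libraries where they do the work, as an engineer would, in place of code of your own. Each camera call takes 0.05 s, during which the arm holds its last target.

## Working session

There is one attempt and no reset: what is moved stays moved. The work goes in short steps, Python scripts to look and compute and a tool call to move; the robot and the scene stay as the last step left them, time stands still between calls to the robot, and variables do not carry over. Pictures are saved under pics/ and viewed, and the job is handed in when it is done.

Besides the shell and the picture viewer there is one more tool, called after "Emit:" in YAML: its name, and indented under it one key for each argument. play_rows: Moves the arm, as the interface text tells. Its arguments: {"type":"object","properties":{"targets":{"type":"array","items":{"type":"object","properties":{"dp":{"type":"array","items":{"type":"number"}},"turn":{"type":"array","items":{"type":"number"}},"grip":{"type":"number"}}}},"squeeze":{"type":"number"}},"required":["targets"]}

```bash
mkdir -p pics; ls; python3 - <<'E'
from cell import bot
import cv2,numpy as np
s=bot.state();print({k:np.round(v,4).tolist() for k,v in s.items()}, bot.grip_point_offset)
for n in("side","top"):
    p,d=bot.capture(n);cv2.imwrite(f"pics/{n}0.png",p[:,:,::-1]);np.save(f"{n}0.npy",d)
    print(n,bot.camera_params(n))
E
```

```text
pics
{'time_s': 0.0, 'joint_positions': [-1.2068, 0.3839, 0.0438, 1.5996, -0.0179, 1.1612, -0.0499], 'qvel': [0.0006, 0.0018, 0.0009, 0.0004, 0.001, 0.0008, 0.0008], 'tau': [-0.0001, -43.3449, 1.0246, -24.9516, 0.0106, 0.0113, 0.0], 'tcp_pos': [0.2892, 0.5811, 0.2299], 'ee_rot': [[0.8953, -0.001, 0.4455], [-0.4455, -0.0024, 0.8953], [0.0001, -1.0, -0.0026]], 'wrist_force': [-0.6373, -0.8571, -0.5008], 'wrist_torque': [-0.0036, 0.0003, -0.0069], 'finger_gap': 0.0854} 0.0187
side {'fx': 352.41396719200617, 'fy': 352.41396719200617, 'cx': 257.1793386876254, 'cy': 188.92584201958397, 'rvec': array([ 1.96622819, -0.43249661,  0.28168265]), 'tvec': array([-0.43861161,  0.17036721,  0.6782022 ])}
top {'fx': 463.0275863080791, 'fy': 463.0275863080791, 'cx': 252.66266057234094, 'cy': 190.16903521920727, 'rvec': array([ 2.1412018 , -2.19704763,  0.08722081]), 'tvec': array([0.05200393, 0.50916844, 1.03103803])}
```

View pics/side0.png

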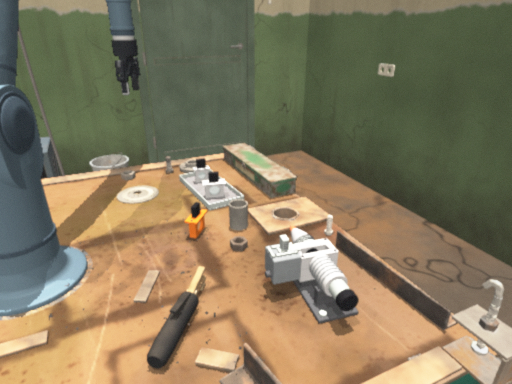

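View pics/top0.png

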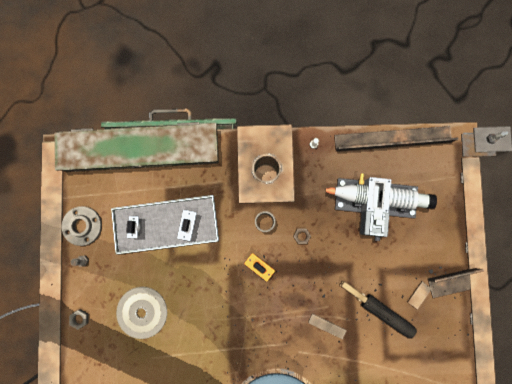

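```bash
cat > h.py <<'E'
import numpy as np,cv2
from cell import bot
def cam(n):
    c=bot.camera_params(n);R=cv2.Rodrigues(np.array(c['rvec']))[0];return c,R,np.array(c['tvec'])
def at_z(n,u,v,z):
    c,R,t=cam(n);r=R.T@np.array([(u-c['cx'])/c['fx'],(v-c['cy'])/c['fy'],1]);o=-R.T@t
    return o+r*(z-o[2])/r[2]
def cloud(n,d):
    c,R,t=cam(n);v,u=np.mgrid[:384,:512]
    P=np.stack([(u-c['cx'])/c['fx']*d,(v-c['cy'])/c['fy']*d,d],-1)
    return (P-t)@R
def proj(n,p):
    c,R,t=cam(n);q=R@np.array(p)+t;return c['cx']+c['fx']*q[0]/q[2],c['cy']+c['fy']*q[1]/q[2]
def crop(src,dst,u0,v0,w,h,s):
    p=cv2.imread(src)[v0:v0+h,u0:u0+w];cv2.imwrite(dst,cv2.resize(p,None,fx=s,fy=s,interpolation=cv2.INTER_CUBIC))
E
python3 - <<'E'
from h import *
crop('pics/top0.png','pics/c1.png',325,165,115,80,6)
crop('pics/top0.png','pics/c2.png',105,190,115,70,6)
d=np.load('top0.npy');C=cloud('top',d)
for n,(u,v) in dict(table=(300,290),blocktop=(386,190),lug=(376,237),g1=(187,226),g2=(132,227)).items(): print(n,C[v,u].round(4))
np.set_printoptions(linewidth=250)
print((C[176:242,360:400,2]*1000).astype(int)[::2,::2])
E
```

```text
table [ 0.2815 -0.0628  0.0031]
blocktop [ 0.4986 -0.25    0.0728]
lug [ 0.3977 -0.2289  0.051 ]
g1 [0.4319 0.182  0.0737]
g2 [0.4328 0.3014 0.072 ]
[[  58   62    1    0    3    0    0    6    2   -1    0    2    3    0 1073   -3    0    1    3    0]
 [  62   61    1    2   62   74   72   75   74    4    2    0    0    0    0    2   -3    2    4    3]
 [  60   62   25   49   69   74   73   75   74   78   72   77   76   75   70   71    0   -2    0    1]
 [  57   57   27   52   67   74   75   76   73   70   74   73   76   75   79   76    2   -1   -1   -2]
 [  55   63   26   47   73   72   74   73   47   43   50   61   75   76   74   75   12    9   -1    3]
 [  69   68   68   68   68   72   73   70   29   31   44   65   75   75   76    7    8   12    9    9]
 [  72   75   72   73   71   71   73   69   27   30   47   62   71   76   72   63   67   63   62    9]
 [  74   79   76   75   75   76   72   69   26   27   48   68   72   72   75   73   72   72   72   69]
 [  73   77   75   77   76   74   76   30   30   36   49   67   74   73   73   76   74   75   72   74]
 [  73   76   77   77   
[... 1748 characters left out ...]
   80   86   81   81   77   81   85   83   78   83    1    2    1    4    2    0]
 [  38   57   80   78   77   86   80   79   79   81   81   84   77   78    2    1    0    0    3    2]
 [  40   62   78   81   79   82   80   79   82   82   81   85   78   82    1    1    0    0    1    1]
 [  37   60   78   79   79   89   83   87   83   83   84   86   80   79    0    0    0    5    0    0]
 [   0    3    5    3    0    3    0    0   55   73   79   76   82   82    1    0    2    0    0    2]
 [   3    0    3    0    3    2    4    0   49   52    1    4    2    0    2    0    1    1    0    1]
 [   5    0    2    0   -2    0    0   47   53   52    0    2    0    1    3    3    0    1   -1    0]]
```

View pics/c1.png

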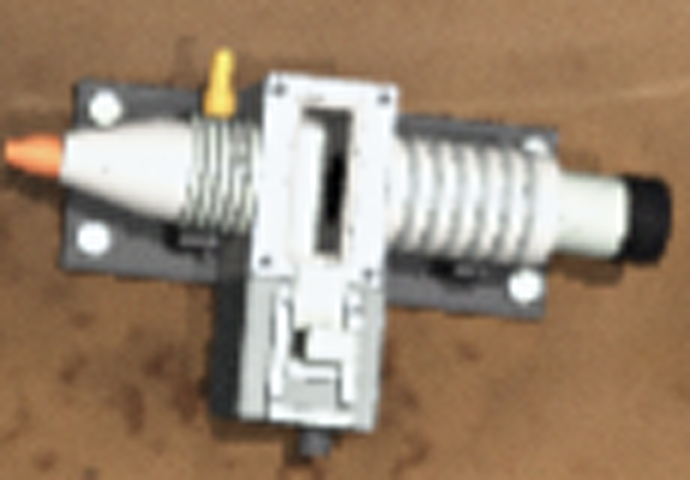

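View pics/c2.png

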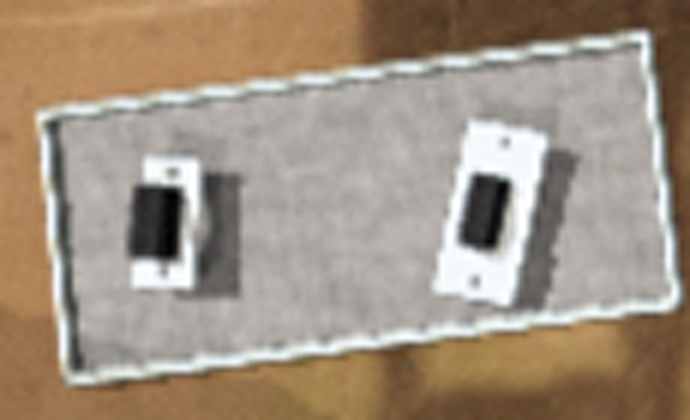

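```bash
python3 - <<'E'
from h import *
crop('pics/top0.png','pics/c3.png',362,172,40,68,11)
crop('pics/top0.png','pics/c4.png',172,204,34,42,14)
crop('pics/side0.png','pics/c5.png',255,220,110,105,6)
E
```

```text
(no output)
```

View pics/c3.png

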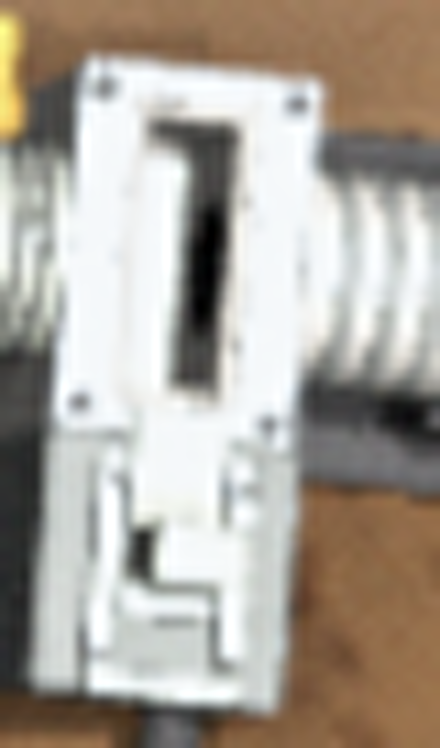

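View pics/c4.png

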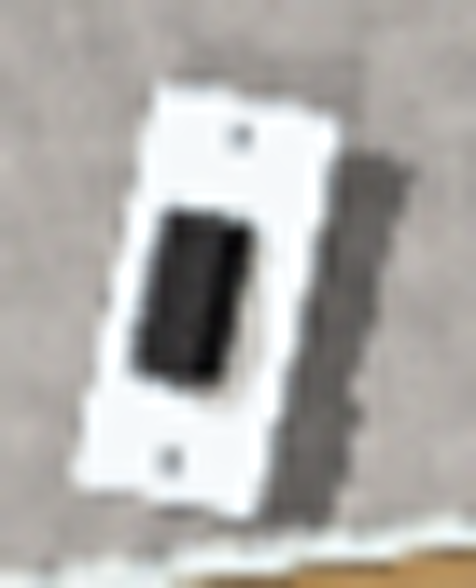

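View pics/c5.png

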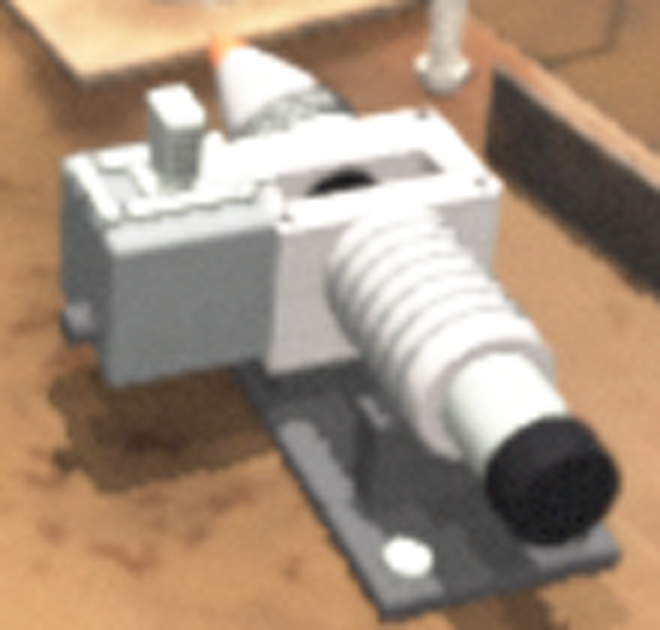

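```bash
python3 - <<'E'
from h import *
f=lambda l,o,s,z,n='top':np.array([at_z(n,(a+.5)/s-.5+o[0],(b+.5)/s-.5+o[1],z) for a,b in l])
S=f([(105,86),(297,104),(268,425),(80,402)],(362,172),11,.074)
print('screws',S.round(4),'c',S.mean(0))
B=f([(92,55),(323,80),(298,450),(55,425)],(362,172),11,.074);print('block',B.round(4),B.mean(0), np.linalg.norm(B-np.roll(B,-1,0),axis=1))
for Q in(S,B):
    ex=(Q[0]+Q[3]-Q[1]-Q[2]);ey=(Q[2]+Q[3]-Q[0]-Q[1]);print('ang x',np.degrees(np.arctan2(ex[1],ex[0])),'ang y-',np.degrees(np.arctan2(ey[1],ey[0]))+90, np.linalg.norm(ex)/2,np.linalg.norm(ey)/2)
T=f([(481,184),(424,114),(287,218)],(255,220),6,.074,'side');print('side screws TR?',T.round(4))
F=f([(158,82),(340,125),(255,520),(75,480)],(172,204),14,.050);print('flange',F.round(4),F.mean(0),np.linalg.norm(F-np.roll(F,-1,0),axis=1))
ex=F[0]+F[3]-F[1]-F[2];ey=F[2]+F[3]-F[0]-F[1];print(np.degrees(np.arctan2(ex[1],ex[0])),np.degrees(np.arctan2(ey[1],ey[0]))+90)
G=f([(238,136),(171,462)],(172,204),14,.05);print('fscrews',G.round(4),G.mean(0),np.degrees(np.arctan2(*(G[0]-G[1])[[1,0]])))
G=f([(167,207),(250,220),(215,387),(135,372)],(172,204),14,.078);print('grip',G.mean(0).round(4))
L=f([(160,540),(240,540),(235,590),(155,585)],(362,172),11,.108);print('lug',L.mean(0).round(4))
E
```

```text
screws [[ 0.5225 -0.2187  0.074 ]
 [ 0.5179 -0.2561  0.074 ]
 [ 0.4549 -0.2472  0.074 ]
 [ 0.4604 -0.2108  0.074 ]] c [ 0.48891221 -0.23320514  0.074     ]
block [[ 0.5287 -0.2164  0.074 ]
 [ 0.5225 -0.2615  0.074 ]
 [ 0.4499 -0.2528  0.074 ]
 [ 0.456  -0.2057  0.074 ]] [ 0.48926481 -0.23410238  0.074     ] [0.04549504 0.07313077 0.04752511 0.07345499]
ang x 82.28953610279483 ang y- 262.3389024646884 0.037297721117980825 0.06308762353566118
ang x 82.42289122096645 ang y- 262.39005882161564 0.04650979622952468 0.07328585514144667
side screws TR? [[ 0.5186 -0.2562  0.074 ]
 [ 0.5254 -0.2169  0.074 ]
 [ 0.4565 -0.2467  0.074 ]]
flange [[0.4692 0.1944 0.05  ]
 [0.4617 0.1657 0.05  ]
 [0.3999 0.1799 0.05  ]
 [0.4069 0.2082 0.05  ]] [0.43441594 0.18706282 0.05      ] [0.0297233  0.06339214 0.02914329 0.06385511]
75.72339026965228 257.2620062655082
fscrews [[0.4603 0.1818 0.05  ]
 [0.4093 0.1931 0.05  ]] [0.4348299  0.18745256 0.05      ] -12.385196556261425
grip [0.4346 0.1851 0.078 ]
lug [ 0.4277 -0.2233  0.108 ]
```

```bash
cat >> h.py <<'E'
def plan(x,y,z,ang):
    from scipy.spatial.transform import Rotation as Ro
    s=bot.state();p=np.array(s['tcp_pos']);R=np.array(s['ee_rot']);a=np.radians(ang)
    Z=np.array([np.cos(a),np.sin(a),0]);Y=np.array([0,0,-1.]);X=np.cross(Y,Z);T=np.stack([X,Y,Z],1)
    print('t',round(s['time_s'],2),'pos',p.round(4),'zang',round(np.degrees(np.arctan2(R[1,2],R[0,2])),2),'F',np.round(s['wrist_force'],1),'gap',round(s['finger_gap'],4))
    print('dp cm',((R.T@(np.array([x,y,z])-p))*100).round(2),'turn',Ro.from_matrix(R.T@T).as_rotvec().round(4))
E
python3 -c "
from h import *
plan(.4347,.1872,.12,77.4)"
```

```text
t 0.1 pos [0.2892 0.5811 0.23  ] zang 63.55 F [-0.7 -0.2  0.1] gap 0.0855
dp cm [ 30.57  11.07 -28.76] turn [ 2.500e-03 -2.418e-01 -2.000e-04]
```

Emit:
play_rows:
  targets:
    - {"dp": [30.57,11.07,-28.76],"turn": [0.0025,-0.242,0],"grip": 0}
    - {"dp": [30.57,11.07,-28.76],"turn": [0.0025,-0.242,0],"grip": 0}
    - {"dp": [30.57,11.07,-28.76],"turn": [0.0025,-0.242,0],"grip": 0}
    - {"dp": [30.57,11.07,-28.76],"turn": [0.0025,-0.242,0],"grip": 0}
    - {"dp": [30.57,11.07,-28.76],"turn": [0.0025,-0.242,0],"grip": 0}
    - {"dp": [30.57,11.07,-28.76],"turn": [0.0025,-0.242,0],"grip": 0}
    - {"dp": [30.57,11.07,-28.76],"turn": [0.0025,-0.242,0],"grip": 0}
    - {"dp": [30.57,11.07,-28.76],"turn": [0.0025,-0.242,0],"grip": 0}
    - {"dp": [30.57,11.07,-28.76],"turn": [0.0025,-0.242,0],"grip": 0}
    - {"dp": [30.57,11.07,-28.76],"turn": [0.0025,-0.242,0],"grip": 0}

```text
time_s: 1.35
tcp_pos: [0.4344, 0.1892, 0.1203]
ee_rot: [[0.977, 0.0, 0.215], [-0.215, 0.001, 0.977], [0.0, -1.0, 0.001]]
wrist_force: [0.4, -0.4, -0.0]
finger_gap: 0.0854
```

```bash
python3 - <<'E'
from h import *
plan(.4347,.1872,.055,77.4)
for n in("side","top"):
    p,d=bot.capture(n);cv2.imwrite(f"pics/{n}1.png",p[:,:,::-1])
crop('pics/side1.png','pics/d1.png',150,130,130,100,6)
crop('pics/top1.png','pics/d2.png',140,180,100,80,6)
E
```

```text
t 1.35 pos [0.4344 0.1892 0.1203] zang 77.59 F [ 0.4 -0.4 -0. ] gap 0.0854
dp cm [ 0.07  6.53 -0.19] turn [-0.001   0.0034  0.    ]
```

View pics/d1.png

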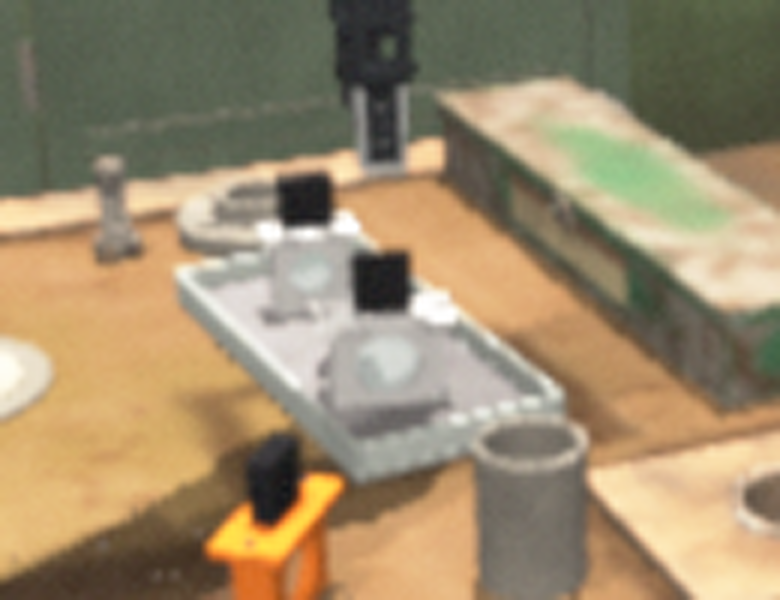

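View pics/d2.png

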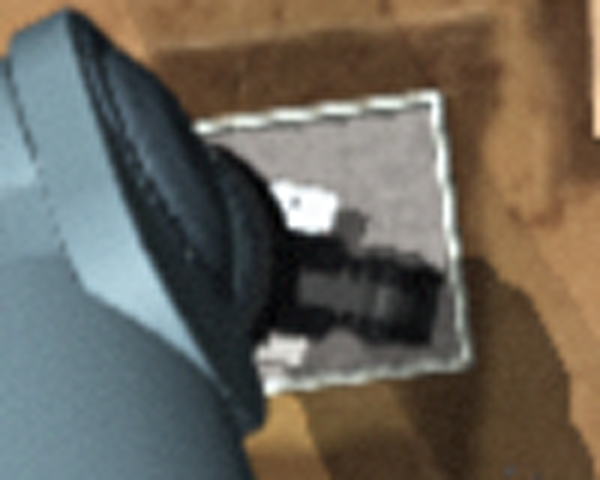

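```bash
python3 - <<'E'
from h import *
s=bot.state();p=np.array(s['tcp_pos']);R=np.array(s['ee_rot'])
for k in(-.0425,0,.0425):
    for dz in (0,.013):
        q=p+R[:,2]*k+[0,0,dz];u,v=proj('side',q);print(k,dz,((u-150)*6,(v-130)*6),((proj('top',q)[0]-140)*6,(proj('top',q)[1]-180)*6))
print([(a-o)*6 for a,o in zip(proj('side',[.4347,.1872,.078]),(150,130))])
E
```

```text
-0.0425 0 (np.float64(377.27520223290117), np.float64(194.13141582797687)) (np.float64(361.67480143855437), np.float64(290.71077795777586))
-0.0425 0.013 (np.float64(375.7839975685391), np.float64(165.65510710167644)) (np.float64(356.8690360179256), np.float64(290.37073242950936))
0 0 (np.float64(367.28676773303505), np.float64(161.7244724869139)) (np.float64(240.41811503391295), np.float64(267.0934943714582))
0 0.013 (np.float64(365.79754994008715), np.float64(134.19661983281662)) (np.float64(233.94842154461014), np.float64(266.4285988636866))
0.0425 0 (np.float64(358.05971517221946), np.float64(131.7877922646672)) (np.float64(119.46813418048214), np.float64(243.53594812577887))
0.0425 0.013 (np.float64(356.576542562172), np.float64(105.14935958606452)) (np.float64(111.34299815346918), np.float64(242.5478573354847))
[np.float64(373.86066443769494), np.float64(250.52979461341027)]
```

Emit:
play_rows:
  targets:
    - {"dp": [0.07,3.3,-0.19],"turn": [0,0,0],"grip": 0}
    - {"dp": [0.07,6.6,-0.19],"turn": [0,0,0],"grip": 0}
    - {"dp": [0.07,6.6,-0.19],"turn": [0,0,0],"grip": 0}
    - {"dp": [0.07,6.6,-0.19],"turn": [0,0,0],"grip": 0.5}
    - {"dp": [0.07,6.6,-0.19],"turn": [0,0,0],"grip": 1}
    - {"dp": [0.07,6.6,-0.19],"turn": [0,0,0],"grip": 1}
    - {"dp": [0.07,6.6,-0.19],"turn": [0,0,0],"grip": 1}
    - {"dp": [0.07,6.6,-0.19],"turn": [0,0,0],"grip": 1}
    - {"dp": [0.07,6.6,-0.19],"turn": [0,0,0],"grip": 1}
  squeeze: 50

```text
time_s: 2.58
tcp_pos: [0.4355, 0.1875, 0.0551]
ee_rot: [[0.977, 0.002, 0.215], [-0.215, 0.002, 0.977], [0.001, -1.0, 0.002]]
wrist_force: [-0.9, 0.3, 5.4]
finger_gap: 0.011
```

Emit:
play_rows:
  targets:
    - {"dp": [0,-3,0],"turn": [0,0,0],"grip": 1}
    - {"dp": [0,-8,0],"turn": [0,0,0],"grip": 1}
    - {"dp": [0,-12,0],"turn": [0,0,0],"grip": 1}
    - {"dp": [0,-14,0],"turn": [0,0,0],"grip": 1}
    - {"dp": [0,-14,0],"turn": [0,0,0],"grip": 1}

```text
time_s: 3.2
tcp_pos: [0.4359, 0.1876, 0.196]
ee_rot: [[0.977, 0.004, 0.215], [-0.215, 0.003, 0.977], [0.003, -1.0, 0.004]]
wrist_force: [0.5, 0.3, -1.3]
finger_gap: 0.0111
```

```bash
python3 - <<'E'
from h import *
plan(.489,-.2335,.190,82.35)
for n in("side",):
    p,d=bot.capture(n);cv2.imwrite(f"pics/{n}2.png",p[:,:,::-1])
crop('pics/side2.png','pics/d3.png',150,80,130,100,6)
E
```

```text
t 3.2 pos [0.4359 0.1876 0.196 ] zang 77.59 F [ 0.5  0.3 -1.3] gap 0.0111
dp cm [ 14.23   0.48 -39.99] turn [-0.0039 -0.0831  0.0033]
```

View pics/d3.png

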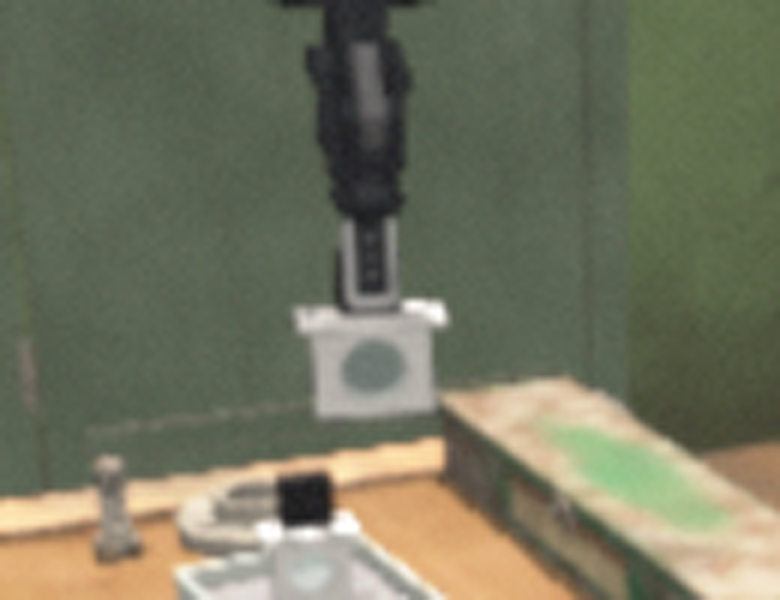

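Emit:
play_rows:
  targets:
    - {"dp": [14.2,0.5,-40],"turn": [-0.004,-0.083,0.003],"grip": 1}
    - {"dp": [14.2,0.5,-40],"turn": [-0.004,-0.083,0.003],"grip": 1}
    - {"dp": [14.2,0.5,-40],"turn": [-0.004,-0.083,0.003],"grip": 1}
    - {"dp": [14.2,0.5,-40],"turn": [-0.004,-0.083,0.003],"grip": 1}
    - {"dp": [14.2,0.5,-40],"turn": [-0.004,-0.083,0.003],"grip": 1}
    - {"dp": [14.2,0.5,-40],"turn": [-0.004,-0.083,0.003],"grip": 1}
    - {"dp": [14.2,0.5,-40],"turn": [-0.004,-0.083,0.003],"grip": 1}
    - {"dp": [14.2,0.5,-40],"turn": [-0.004,-0.083,0.003],"grip": 1}
    - {"dp": [14.2,0.5,-40],"turn": [-0.004,-0.083,0.003],"grip": 1}
    - {"dp": [14.2,0.5,-40],"turn": [-0.004,-0.083,0.003],"grip": 1}

```text
time_s: 4.5
tcp_pos: [0.4871, -0.2319, 0.1877]
ee_rot: [[0.991, -0.005, 0.13], [-0.13, -0.0, 0.991], [-0.005, -1.0, -0.001]]
wrist_force: [-0.6, 0.6, -2.3]
finger_gap: 0.0111
```

```bash
python3 - <<'E'
from h import *
plan(.489,-.2335,.130,82.35)
for n in("side","top"):
    p,d=bot.capture(n);cv2.imwrite(f"pics/{n}3.png",p[:,:,::-1])
crop('pics/side3.png','pics/d4.png',250,170,110,100,7)
crop('pics/top3.png','pics/d5.png',320,150,120,95,6)
E
```

```text
t 4.5 pos [ 0.4871 -0.2319  0.1877] zang 82.52 F [-0.6  0.6 -2.3] gap 0.0111
dp cm [ 0.23  5.76 -0.13] turn [ 0.001   0.0029 -0.0047]
```

View pics/d4.png

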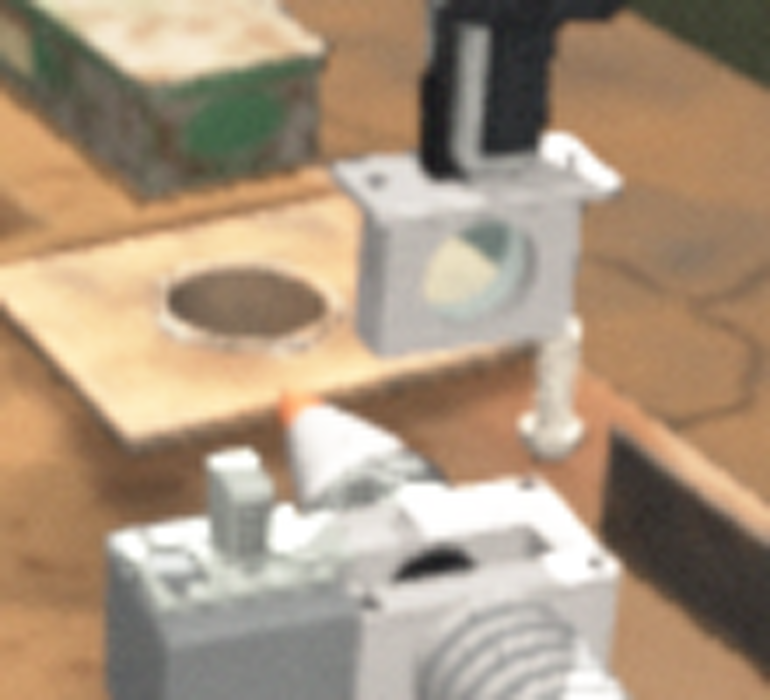

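View pics/d5.png

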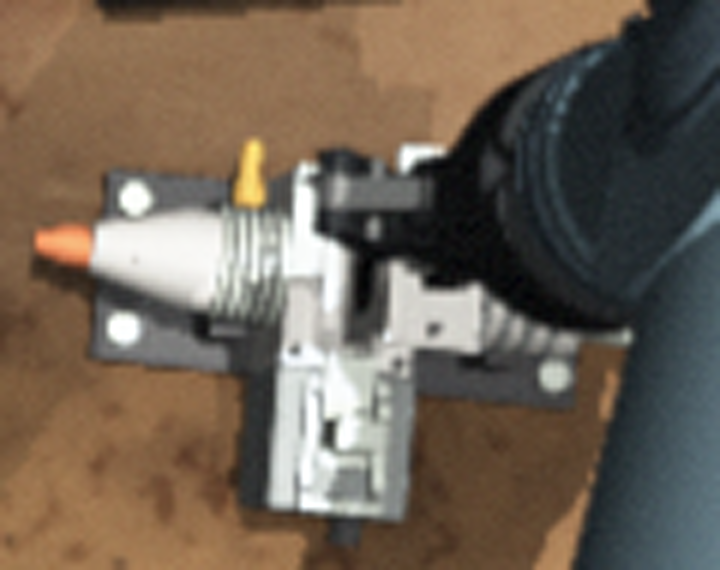

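Emit:
play_rows:
  targets:
    - {"dp": [0.23,3,-0.13],"turn": [0.001,0.003,-0.005],"grip": 1}
    - {"dp": [0.23,5.9,-0.13],"turn": [0.001,0.003,-0.005],"grip": 1}
    - {"dp": [0.23,5.9,-0.13],"turn": [0.001,0.003,-0.005],"grip": 1}
    - {"dp": [0.23,5.9,-0.13],"turn": [0.001,0.003,-0.005],"grip": 1}

```text
time_s: 5.1
tcp_pos: [0.4903, -0.2337, 0.1303]
ee_rot: [[0.991, 0.003, 0.132], [-0.132, -0.001, 0.991], [0.003, -1.0, -0.0]]
wrist_force: [0.9, -0.1, -1.4]
finger_gap: 0.0112
```

```bash
python3 - <<'E'
from h import *
plan(.489,-.2335,.130,82.35)
for n in("side","top"):
    p,d=bot.capture(n);cv2.imwrite(f"pics/{n}4.png",p[:,:,::-1])
crop('pics/side4.png','pics/d6.png',285,190,70,75,8)
crop('pics/top4.png','pics/d7.png',350,165,70,75,8)
E
```

```text
t 5.1 pos [ 0.4903 -0.2337  0.1303] zang 82.4 F [ 0.9 -0.1 -1.4] gap 0.0112
dp cm [-0.13  0.03  0.  ] turn [0.0005 0.0009 0.0032]
```

View pics/d6.png

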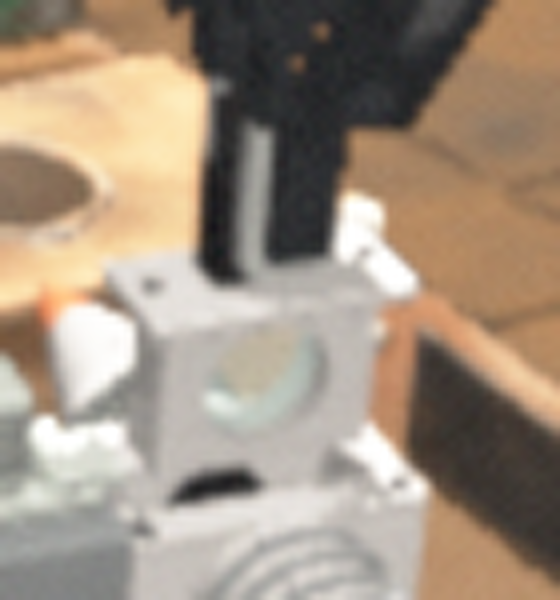

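View pics/d7.png

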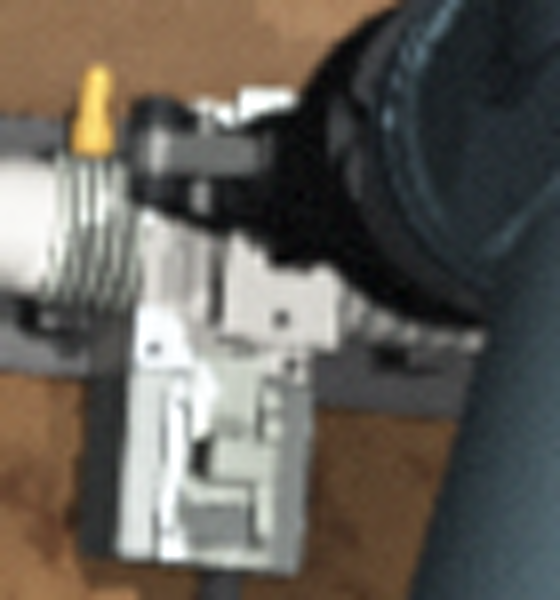

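```bash
python3 - <<'E'
from h import *
f=lambda a,b,o,s,z,n:at_z(n,(a+.5)/s-.5+o[0],(b+.5)/s-.5+o[1],z)[:2]
o=(350,165);z=.1253
a=np.radians(82.35);ex=np.array([np.cos(a),np.sin(a)]);ey=np.array([-ex[1],ex[0]])
c0=np.array([.489,-.2335]);L=lambda p:np.round([(p-c0)@ex*1000,(p-c0)@ey*1000],1)
print('top head xy mm: screw',L(f(281,317,o,8,z,'top')),'corners',L(f(224,334,o,8,z,'top')),L(f(338,348,o,8,z,'top')))
print(' block screws',L(f(153,347,o,8,.074,'top')),L(f(293,366,o,8,.074,'top')))
o=(285,190)
print('side screw',L(f(153,285,o,8,z,'side')),'flange corners',L(f(108,270,o,8,z,'side')),L(f(165,333,o,8,z,'side')),L(f(415,290,o,8,z,'side')))
print('side block screws',L(f(143,524,o,8,.074,'side')),L(f(400,484,o,8,.074,'side')))
print(' tcp',L(np.array([.4903,-.2337])))
E
```

```text
top head xy mm: screw [-0.9 24. ] corners [13.2 29.9] [-16.   30.3]
 block screws [19.  31.1] [-18.8  32.2]
side screw [ 0.1 23.5] flange corners [ 9.  30.3] [-18.9  29.2] [-18.5 -30.2]
side block screws [-15.1  29.4] [-17.9 -32.3]
 tcp [-0.  -1.3]
```

Emit:
play_rows:
  targets:
    - {"dp": [-0.18,0,0.11],"turn": [0,0,0.003],"grip": 1}
    - {"dp": [-0.18,0.3,0.11],"turn": [0,0,0.003],"grip": 1}
    - {"dp": [-0.18,0.7,0.11],"turn": [0,0,0.003],"grip": 1}
    - {"dp": [-0.18,1.1,0.11],"turn": [0,0,0.003],"grip": 1}

```text
time_s: 5.7
tcp_pos: [0.4891, -0.2328, 0.1195]
ee_rot: [[0.991, 0.001, 0.133], [-0.133, -0.001, 0.991], [0.002, -1.0, -0.001]]
wrist_force: [1.2, -0.3, -2.3]
finger_gap: 0.0108
```

Emit:
play_rows:
  targets:
    - {"dp": [0,0.5,0],"turn": [0,0,0],"grip": 1}
    - {"dp": [0,0.9,0],"turn": [0,0,0],"grip": 1}

```text
time_s: 5.95
tcp_pos: [0.4888, -0.2327, 0.1099]
ee_rot: [[0.991, 0.001, 0.133], [-0.133, -0.001, 0.991], [0.001, -1.0, -0.0]]
wrist_force: [0.1, 0.7, -1.6]
finger_gap: 0.0112
```

Emit:
play_rows:
  targets:
    - {"dp": [0,0.6,0],"turn": [0,0,0],"grip": 1}
    - {"dp": [0,1.2,0],"turn": [0,0,0],"grip": 1}
    - {"dp": [0,1.8,0],"turn": [0,0,0],"grip": 1}
    - {"dp": [0,2.3,0],"turn": [0,0,0],"grip": 1}

```text
time_s: 6.45
tcp_pos: [0.4931, -0.2335, 0.0904]
ee_rot: [[0.991, 0.008, 0.133], [-0.133, -0.001, 0.991], [0.008, -1.0, 0.0]]
wrist_force: [-0.3, 2.1, 19.6]
finger_gap: 0.0107
```

```bash
python3 - <<'E'
from h import *
plan(.489,-.2335,.084,82.35)
for n in("side","top"):
    p,d=bot.capture(n);cv2.imwrite(f"pics/{n}5.png",p[:,:,::-1])
crop('pics/side5.png','pics/e6.png',275,190,80,85,8)
crop('pics/top5.png','pics/e7.png',350,165,70,75,8)
E
```

```text
t 6.45 pos [ 0.4931 -0.2335  0.0904] zang 82.36 F [-0.3  2.1 19.6] gap 0.0107
dp cm [-0.41  0.64 -0.06] turn [-0.0002  0.0001  0.0082]
```

View pics/e6.png

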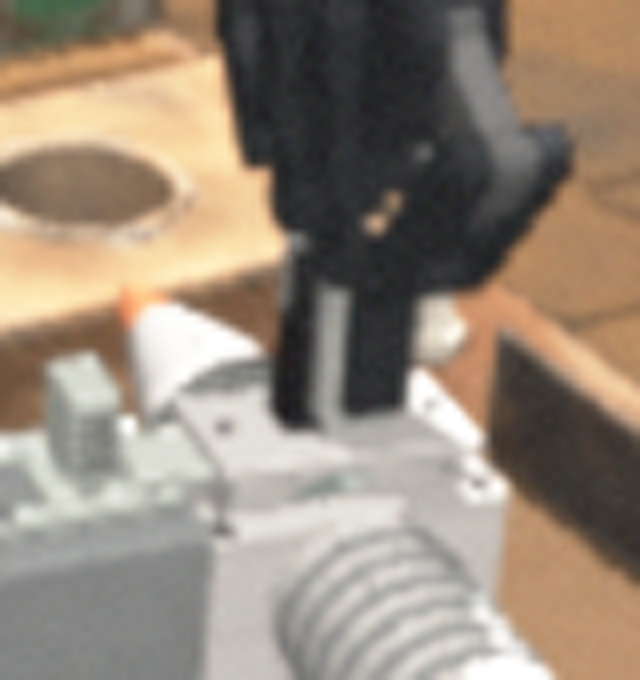

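View pics/e7.png

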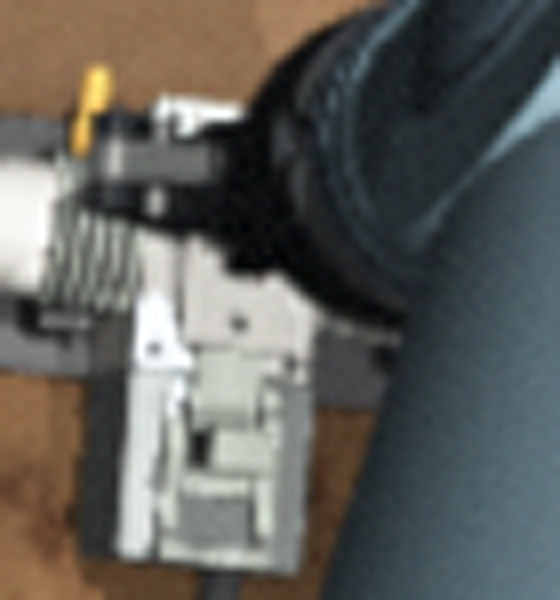

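```bash
python3 - <<'E'
from h import *
s=bot.state();print({k:np.round(v,3).tolist() for k,v in s.items()})
plan(.489,-.2335,.084,82.35)
f=lambda a,b,o,s,z,n:at_z(n,(a+.5)/s-.5+o[0],(b+.5)/s-.5+o[1],z)[:2]
a=np.radians(82.35);ex=np.array([np.cos(a),np.sin(a)]);ey=np.array([-ex[1],ex[0]])
c0=np.array([.489,-.2335]);L=lambda p:np.round([(p-c0)@ex*1000,(p-c0)@ey*1000],1)
o=(350,165)
for z in(.079,.085): print('top screw',L(f(240,323,o,8,z,'top')),'corners',L(f(184,335,o,8,z,'top')),L(f(308,352,o,8,z,'top')))
o=(275,190)
for z in(.079,.085): print('side screw',L(f(224,426,o,8,z,'side')),L(f(178,398,o,8,z,'side')))
print(L(np.array(s['tcp_pos'])[:2]))
E
```

```text
{'time_s': 6.55, 'joint_positions': [-0.095, 0.399, 0.546, 1.988, -0.283, 0.819, 2.047], 'qvel': [-0.001, -0.004, 0.0, 0.003, 0.005, 0.0, -0.001], 'tau': [1.074, -28.074, 5.43, -15.057, 0.382, -0.489, 0.079], 'tcp_pos': [0.494, -0.233, 0.09], 'ee_rot': [[0.991, 0.009, 0.132], [-0.132, -0.001, 0.991], [0.009, -1.0, -0.0]], 'wrist_force': [0.544, 2.014, 13.073], 'wrist_torque': [0.451, 0.157, -0.062], 'finger_gap': 0.011}
t 6.55 pos [ 0.4935 -0.2334  0.0905] zang 82.39 F [ 0.5  2.  13.1] gap 0.0112
dp cm [-0.45  0.64 -0.07] turn [0.0002 0.0007 0.0089]
top screw [-2.4 22.6] corners [12.2 27.4] [-21.1  28.4]
top screw [-0.9 23.1] corners [13.6 27.9] [-19.4  28.9]
side screw [13.7 16.7] [27.7 22.2]
side screw [ 5.4 20.8] [19.2 26.2]
[ 0.7 -4.5]
```

```bash
python3 - <<'E'
from h import *
p=cv2.imread('pics/side5.png');o=(275,190);s=9
im=cv2.resize(p[190:265,275:355],None,fx=s,fy=s,interpolation=cv2.INTER_CUBIC)
a=np.radians(82.35);ex=np.array([np.cos(a),np.sin(a),0]);ey=np.array([-ex[1],ex[0],0])
# side-cam fit of head origin from 3 screws
S=np.array([at_z('side',(u+.5)/6-.5+255,(v+.5)/6-.5+220,.074) for u,v in[(481,184),(424,114),(287,218)]])
loc=[(-18.7,-31.5),(18.7,-31.5),(-18.7,31.5)]
c=np.mean([S[i]-ex*l[0]/1000-ey*l[1]/1000 for i,l in enumerate(loc)],0);print(c)
c[2]=0
def dr(pts,col):
    q=[proj('side',c+ex*x/1000+ey*y/1000+[0,0,z/1000]) for x,y,z in pts]
    q=np.array([[(u-o[0]+.5)*s-.5,(v-o[1]+.5)*s-.5] for u,v in q]).round().astype(int)
    cv2.polylines(im,[q],True,col,1)
dr([(23,36,74),(-23,36,74),(-23,-36,74),(23,-36,74)],(255,0,0))
for h,col in((0,(0,0,255)),(6,(0,200,0))):
    for z in(74+h,79+h): dr([(15,32,z),(-15,32,z),(-15,-32,z),(15,-32,z)],col)
cv2.imwrite('pics/e8.png',im)
E
```

```text
[ 0.49058991 -0.23234707  0.074     ]
```

View pics/e8.png

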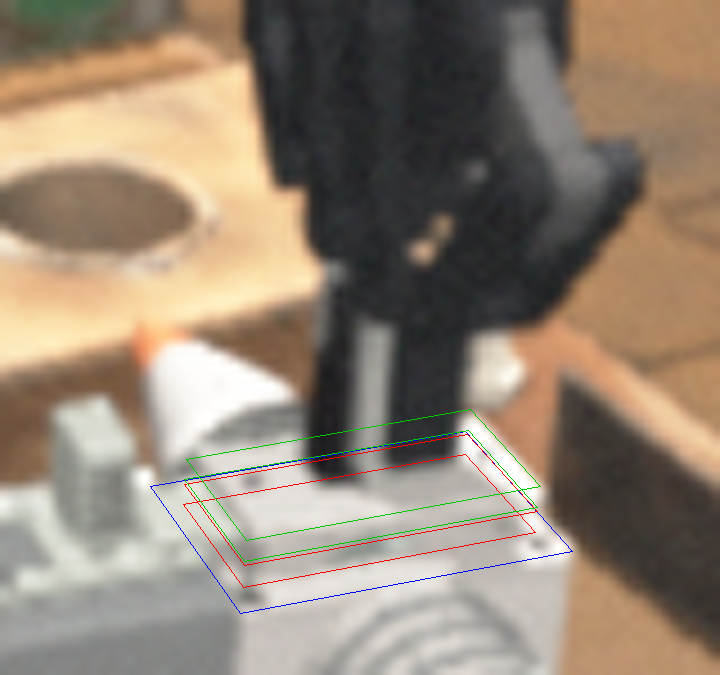

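Emit:
play_rows:
  targets:
    - {"dp": [-0.15,-0.3,0],"turn": [0,0,0.008],"grip": 1}
    - {"dp": [-0.4,-0.6,0],"turn": [0,0,0.008],"grip": 1}
    - {"dp": [-0.4,-0.6,0],"turn": [0,0,0.008],"grip": 1}
    - {"dp": [-0.4,-0.6,0],"turn": [0,0,0.008],"grip": 1}

```text
time_s: 7.05
tcp_pos: [0.4924, -0.2334, 0.0971]
ee_rot: [[0.991, 0.007, 0.132], [-0.132, -0.003, 0.991], [0.007, -1.0, -0.002]]
wrist_force: [5.2, -0.6, -3.4]
finger_gap: 0.0106
```

```bash
python3 - <<'E'
from h import *
plan(.489,-.2335,.084,82.35)
s=bot.state();print(np.round(s['wrist_torque'],3))
for n in("side","top"):
    p,d=bot.capture(n);cv2.imwrite(f"pics/{n}6.png",p[:,:,::-1])
crop('pics/side6.png','pics/f6.png',275,190,80,75,9)
crop('pics/top6.png','pics/f7.png',350,165,70,75,8)
E
```

```text
t 7.05 pos [ 0.4924 -0.2334  0.0971] zang 82.4 F [ 5.2 -0.6 -3.4] gap 0.0106
dp cm [-0.35  1.31 -0.05] turn [0.0016 0.0009 0.0075]
[-0.208 -1.31  -0.048]
```

View pics/f6.png

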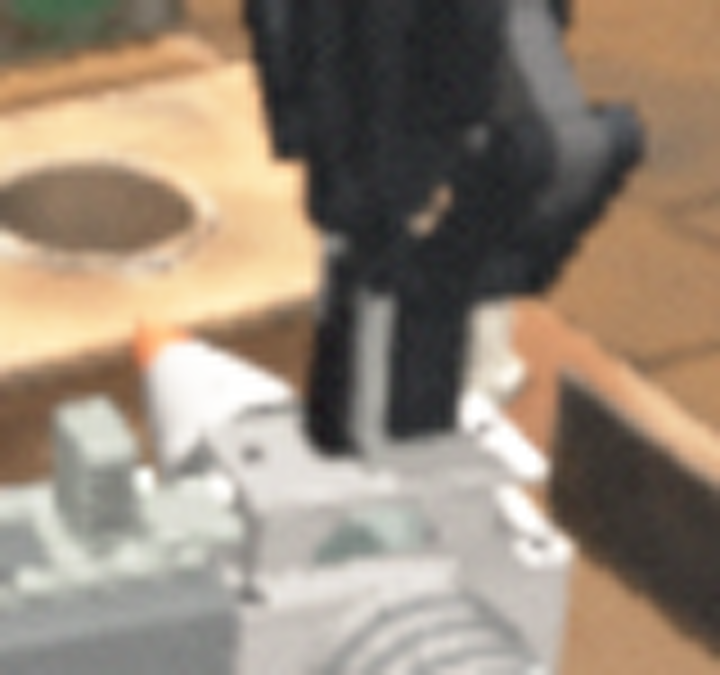

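View pics/f7.png

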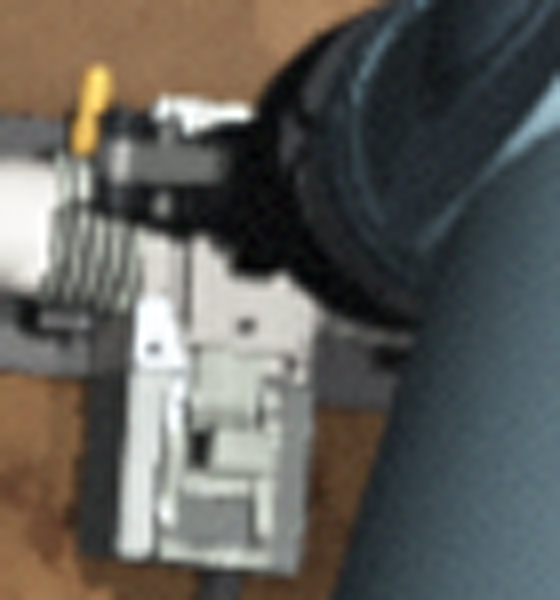

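Emit:
play_rows:
  targets:
    - {"dp": [0.1,0.2,0],"turn": [0,0,0],"grip": 1}
    - {"dp": [0.1,0.4,0],"turn": [0,0,0.007],"grip": 1}
    - {"dp": [0.1,0.4,0],"turn": [0,0,0.007],"grip": 1}

```text
time_s: 7.52
tcp_pos: [0.4932, -0.2335, 0.0927]
ee_rot: [[0.991, -0.001, 0.132], [-0.132, -0.002, 0.991], [-0.0, -1.0, -0.002]]
wrist_force: [1.6, 0.6, -1.7]
finger_gap: 0.0108
```

Emit:
play_rows:
  targets:
    - {"dp": [0,0,0],"turn": [0,0,0],"grip": 0.7}
    - {"dp": [0,0,0],"turn": [0,0,0],"grip": 0.7}
    - {"dp": [0,0,0],"turn": [0,0,0],"grip": 0.7}

```text
time_s: 7.9
tcp_pos: [0.4927, -0.2335, 0.0926]
ee_rot: [[0.991, -0.001, 0.132], [-0.132, -0.001, 0.991], [-0.001, -1.0, -0.002]]
wrist_force: [-0.4, 0.8, -0.2]
finger_gap: 0.0257
```

```bash
python3 - <<'E'
from h import *
plan(.4932,-.2335,.084,82.35)
for n in("side","top"):
    p,d=bot.capture(n);cv2.imwrite(f"pics/{n}7.png",p[:,:,::-1])
crop('pics/side7.png','pics/g6.png',275,190,80,75,9)
crop('pics/top7.png','pics/g7.png',350,165,70,75,8)
E
```

```text
t 7.9 pos [ 0.4927 -0.2335  0.0926] zang 82.39 F [-0.4  0.8 -0.2] gap 0.0257
dp cm [0.05 0.86 0.01] turn [ 0.0015  0.0007 -0.0011]
```

View pics/g6.png

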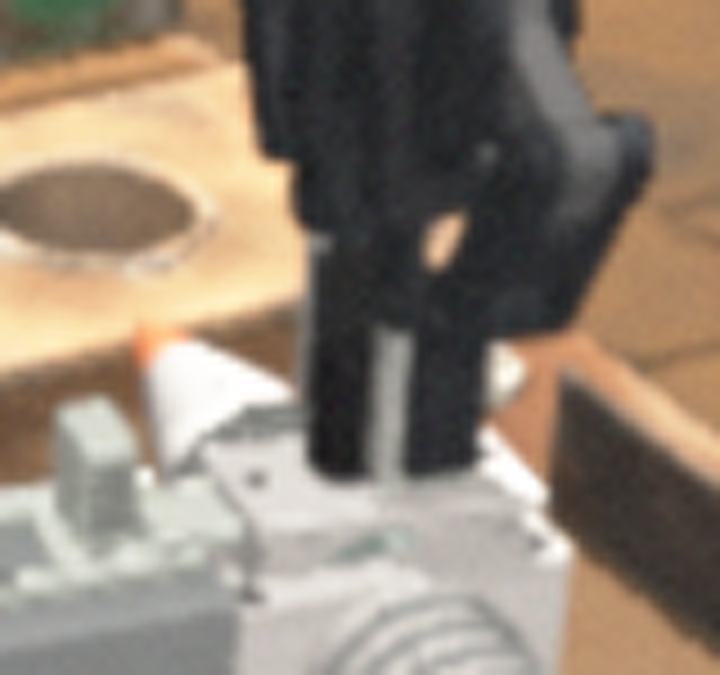

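View pics/g7.png

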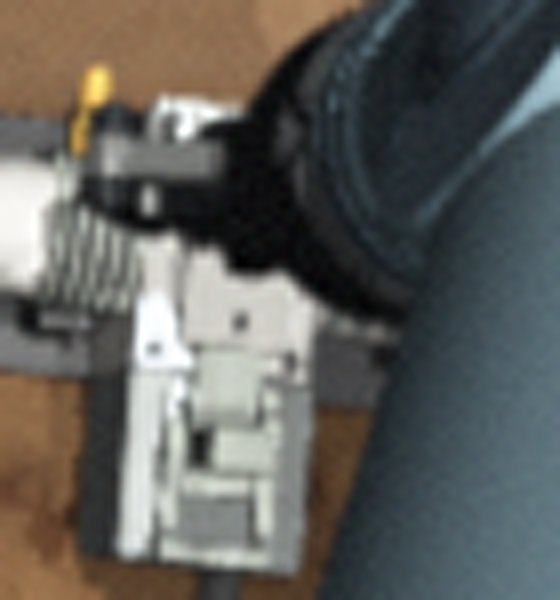

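Emit:
play_rows:
  targets:
    - {"dp": [0,0,0],"turn": [0,0,0],"grip": 0.5}
    - {"dp": [0,-2,0],"turn": [0,0,0],"grip": 0.5}
    - {"dp": [0,-4,0],"turn": [0,0,0],"grip": 0.6}
    - {"dp": [-0.6,-4,0],"turn": [0,0,0],"grip": 1}
    - {"dp": [-1.3,-4,0],"turn": [0,0,0],"grip": 1}
    - {"dp": [-1.3,-4,0],"turn": [0,0,0],"grip": 1}
    - {"dp": [-1.3,-4,0],"turn": [0,0,0],"grip": 1}
  squeeze: 60

```text
time_s: 8.88
tcp_pos: [0.4796, -0.2315, 0.132]
ee_rot: [[0.991, -0.002, 0.132], [-0.132, -0.001, 0.991], [-0.002, -1.0, -0.001]]
wrist_force: [0.7, 0.2, -0.9]
finger_gap: -0.0003
```

```bash
python3 - <<'E'
from h import *
plan(.4796,-.2318,.115,82.35)
for n in("side","top"):
    p,d=bot.capture(n);cv2.imwrite(f"pics/{n}8.png",p[:,:,::-1])
crop('pics/side8.png','pics/h6.png',275,190,80,75,9)
E
```

```text
t 8.88 pos [ 0.4796 -0.2315  0.132 ] zang 82.39 F [ 0.7  0.2 -0.9] gap -0.0003
dp cm [ 0.01  1.7  -0.03] turn [ 0.0014  0.0007 -0.0019]
```

View pics/h6.png

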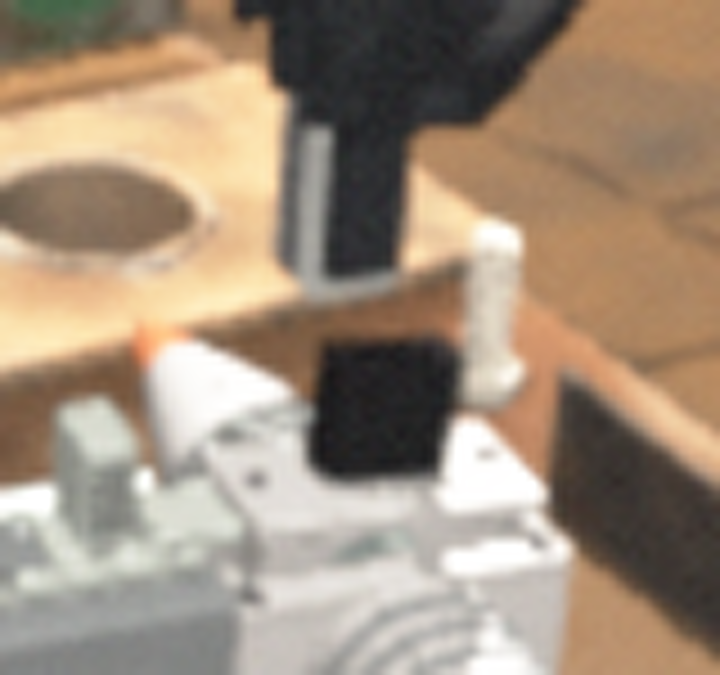

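Emit:
play_rows:
  targets:
    - {"dp": [0,1.0,0],"turn": [0,0,0],"grip": 1}
    - {"dp": [0,1.7,0],"turn": [0,0,0],"grip": 1}
    - {"dp": [-0.1,2.1,0],"turn": [0,0,0],"grip": 1}
    - {"dp": [-0.2,2.4,0],"turn": [0,0,0],"grip": 1}

```text
time_s: 9.48
tcp_pos: [0.4804, -0.2322, 0.1137]
ee_rot: [[0.991, 0.001, 0.133], [-0.133, 0.001, 0.991], [0.001, -1.0, 0.001]]
wrist_force: [-10.8, 6.2, 43.1]
finger_gap: -0.0001
```

Emit:
play_rows:
  targets:
    - {"dp": [0,-1,0],"turn": [0,0,0],"grip": 1}
    - {"dp": [0.7,-2.2,0],"turn": [0,0,0],"grip": 0.6}
    - {"dp": [1.4,-2.4,0],"turn": [0,0,0],"grip": 0.5}
    - {"dp": [1.4,-2.4,0],"turn": [0,0,0],"grip": 0.5}

```text
time_s: 9.98
tcp_pos: [0.4949, -0.2338, 0.1372]
ee_rot: [[0.991, 0.001, 0.132], [-0.132, 0.001, 0.991], [0.001, -1.0, 0.001]]
wrist_force: [-0.7, 0.5, 0.4]
finger_gap: 0.0426
```

```bash
python3 - <<'E'
from h import *
plan(.492,-.2335,.095,82.35)
p,d=bot.capture('side');cv2.imwrite("pics/side9.png",p[:,:,::-1])
p2,_=bot.capture('top');cv2.imwrite("pics/top9.png",p2[:,:,::-1])
crop('pics/side9.png','pics/i6.png',293,220,50,45,15)
crop('pics/top9.png','pics/i7.png',355,175,50,70,8)
E
```

```text
t 9.97 pos [ 0.4949 -0.2338  0.1372] zang 82.44 F [-0.7  0.5  0.4] gap 0.0426
dp cm [-0.29  4.22 -0.01] turn [-0.001   0.0015  0.001 ]
```

View pics/i6.png

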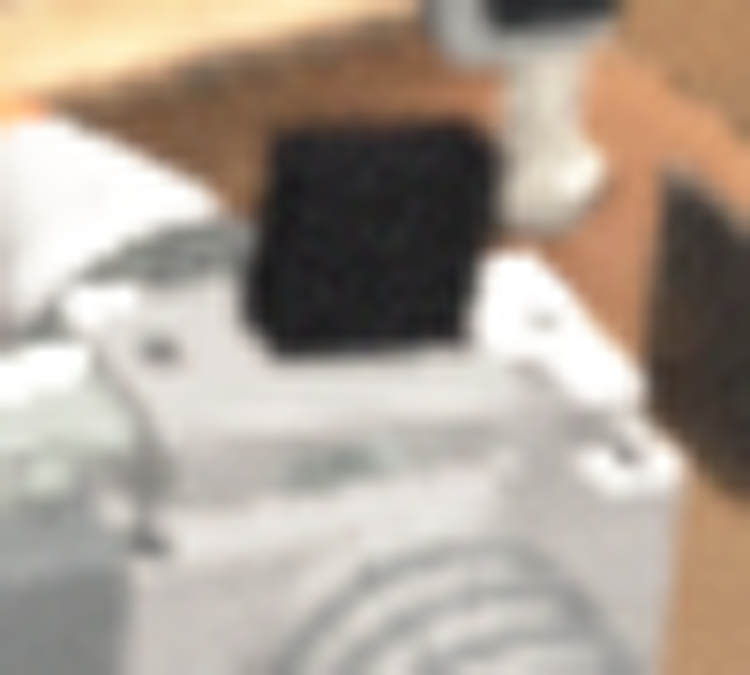

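View pics/i7.png

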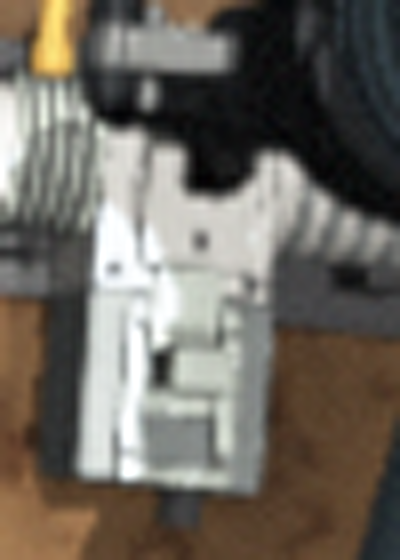

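```bash
cat > fit.py <<'E'
from h import *
from scipy.optimize import least_squares
A0=np.radians(82.35)
ex=np.array([np.cos(A0),np.sin(A0),0]);ey=np.array([-ex[1],ex[0],0]);ez=np.array([0,0,1.])
def headfit(n,px,loc):
    S=np.array([at_z(n,u,v,.074) for u,v in px]);return np.append(np.mean([S[i]-ex*l[0]/1e3-ey*l[1]/1e3 for i,l in enumerate(loc)],0)[:2],0)
U=lambda l,o,s:[((a+.5)/s-.5+o[0],(b+.5)/s-.5+o[1]) for a,b in l]
hs=headfit('side',U([(481,184),(424,114),(287,218)],(255,220),6),[(-18.7,-31.5),(18.7,-31.5),(-18.7,31.5)])
ht=headfit('top',U([(105,86),(297,104),(268,425),(80,402)],(362,172),11),[(18.7,-31.5),(-18.7,-31.5),(-18.7,31.5),(18.7,31.5)])
H={'side':hs,'top':ht}
def fit(obs):  # obs: list (cam,(u,v),(x,y,z) mm cassette, weight)
    def pj(q,cam,p):
        x,y,z,t,w=q;px,py,pz=p
        X=px*np.cos(w)-py*np.sin(w)+x;Y0=px*np.sin(w)+py*np.cos(w)
        Y=Y0*np.cos(t)-pz*np.sin(t)+y;Z=Y0*np.sin(t)+pz*np.cos(t)+z
        return np.array(proj(cam,H[cam]+ex*X/1e3+ey*Y/1e3+ez*Z/1e3))
    f=lambda q:np.concatenate([(pj(q,c,p)-uv)*w for c,uv,p,w in obs]+[[q[4]*20]])
    r=least_squares(f,[0,0,34,0,0],loss='soft_l1');print('x y z(underside) mm',r.x[:3].round(1),'tilt,yaw',r.x[3:].round(3));
    for c,uv,p,w in obs: print(c,p,(pj(r.x,c,p)-uv).round(1))
    return r.x
E
python3 - <<'E'
from fit import *
print(hs,ht)
s=U([(160,350),(545,317),(640,390),(275,352),(462,335),(275,130),(495,150)],(293,220),15)
m=[(0,26.1,45),(0,-26.1,45),(-15,-32,45),(-6,14,45),(-6,-14,45),(-6,14,73),(-6,-14,73)]
o=[('side',a,b,1) for a,b in zip(s,m)]
t=U([(201,240)],(355,175),8)
o+=[('top',t[0],(0,26.1,45),1)]
fit(o)
E
```

```text
[ 0.49058991 -0.23234707  0.        ] [ 0.48891221 -0.23320514  0.        ]
x y z(underside) mm [-0.1  2.7 41.5] tilt,yaw [ 0.098 -0.017]
side (0, 26.1, 45) [-0.8 -0.6]
side (0, -26.1, 45) [-0.4 -0.4]
side (-15, -32, 45) [ 0.  -1.1]
side (-6, 14, 45) [-0.9  0.6]
side (-6, -14, 45) [0.7 0.6]
side (-6, 14, 73) [1.6 1.8]
side (-6, -14, 73) [ 1.2 -0.5]
top (0, 26.1, 45) [-0.4  0.8]
```

```bash
python3 - <<'E'
from fit import *
for v in (395,405,415):
    u=U([(182,v)],(362,172),11)[0]; q=at_z('top',*u,.084)-ht; print(v,(q@ex*1e3).round(1),(q@ey*1e3).round(1))
q=at_z('top',*U([(195,388)],(362,172),11)[0],.074)-ht;print('slot +y edge',q@ey*1e3)
q=at_z('top',*U([(195,122)],(362,172),11)[0],.074)-ht;print('slot -y edge',q@ey*1e3)
p=cv2.imread('pics/top0.png')[200:225,368:395];cv2.imwrite('pics/j1.png',cv2.resize(p,None,fx=24,fy=24,interpolation=cv2.INTER_CUBIC))
E
```

```text
395 1.3 28.6
405 1.1 30.5
415 0.9 32.4
slot +y edge 26.123995274750282
slot -y edge -26.090416510879805
```

View pics/j1.png

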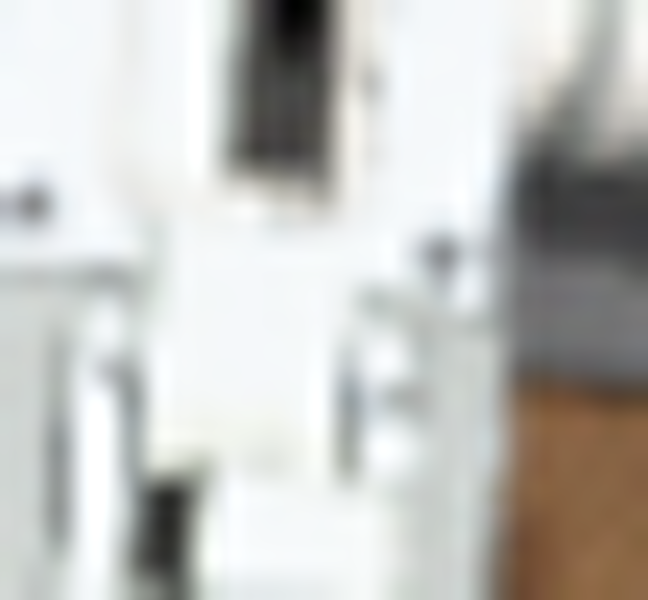

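Emit:
play_rows:
  targets:
    - {"dp": [0.17,0,0],"turn": [0,0,0.098],"grip": 0.5}
    - {"dp": [0.17,0,0],"turn": [0,0,0.098],"grip": 0.5}
    - {"dp": [0.17,0,0],"turn": [0,0,0.098],"grip": 0.5}
  squeeze: 100

```text
time_s: 10.45
tcp_pos: [0.4945, -0.234, 0.1361]
ee_rot: [[0.986, -0.098, 0.133], [-0.132, 0.014, 0.991], [-0.099, -0.995, 0.001]]
wrist_force: [0.1, -0.2, 0.1]
finger_gap: 0.0424
```

Emit:
play_rows:
  targets:
    - {"dp": [0.2,2,0.02],"turn": [0,0,0],"grip": 0.5}
    - {"dp": [0.2,4.0,0.02],"turn": [0,0,0],"grip": 0.5}
    - {"dp": [0.2,4.4,0.02],"turn": [0,0,0],"grip": 0.6}
    - {"dp": [0.2,4.4,0.02],"turn": [0,0,0],"grip": 1}
    - {"dp": [0.2,4.4,0.02],"turn": [0,0,0],"grip": 1}
    - {"dp": [0.2,4.4,0.02],"turn": [0,0,0],"grip": 1}
    - {"dp": [0.2,4.4,0.02],"turn": [0,0,0],"grip": 1}
  squeeze: 100

```text
time_s: 11.32
tcp_pos: [0.4922, -0.2336, 0.093]
ee_rot: [[0.986, -0.098, 0.133], [-0.132, 0.015, 0.991], [-0.099, -0.995, 0.002]]
wrist_force: [-1.6, 1.2, 5.4]
finger_gap: 0.0098
```

Emit:
play_rows:
  targets:
    - {"dp": [-0.06,-0.6,0],"turn": [0,0,0],"grip": 1}
    - {"dp": [-0.1,-1.0,0],"turn": [0,0,0],"grip": 1}
    - {"dp": [-0.2,-1.2,0],"turn": [0,0,-0.05],"grip": 1}
    - {"dp": [-0.29,-1.2,0],"turn": [0,0,-0.098],"grip": 1}
    - {"dp": [-0.29,-1.2,0],"turn": [0,0,-0.098],"grip": 1}

```text
time_s: 11.95
tcp_pos: [0.4894, -0.2334, 0.1053]
ee_rot: [[0.991, -0.002, 0.134], [-0.134, 0.002, 0.991], [-0.002, -1.0, 0.002]]
wrist_force: [0.6, 0.2, -0.7]
finger_gap: 0.0098
```

```bash
python3 - <<'E'
from h import *
plan(.4905,-.2335,.105,82.35)
p,d=bot.capture('side');cv2.imwrite("pics/side10.png",p[:,:,::-1])
p2,_=bot.capture('top');cv2.imwrite("pics/top10.png",p2[:,:,::-1])
crop('pics/side10.png','pics/k6.png',293,205,50,55,12)
crop('pics/top10.png','pics/k7.png',355,175,50,70,8)
E
```

```text
t 11.95 pos [ 0.4894 -0.2334  0.1053] zang 82.31 F [ 0.6  0.2 -0.7] gap 0.0098
dp cm [0.11 0.03 0.01] turn [-0.0021 -0.0008 -0.0021]
```

View pics/k6.png

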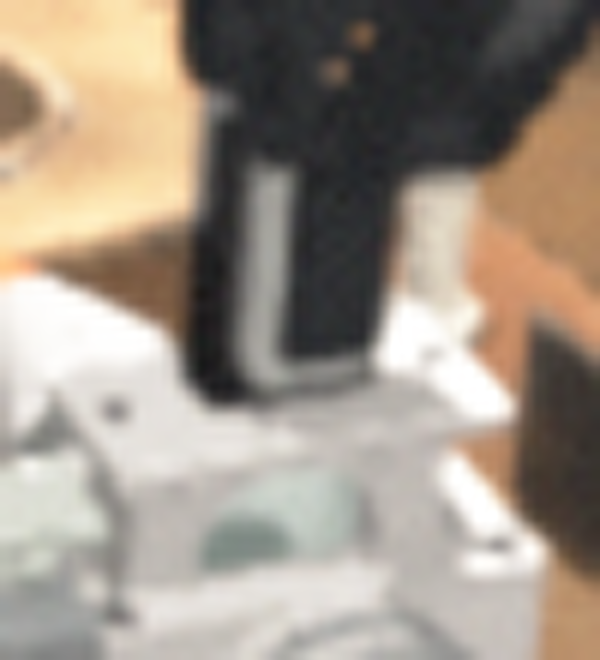

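View pics/k7.png

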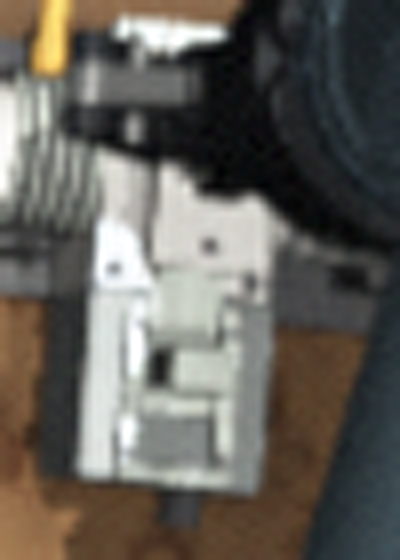

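```bash
python3 - <<'E'
from fit import *
s=U([(118,410),(430,353),(517,415),(120,482),(60,388)],(293,205),12)
m=[(0,26.1,45),(0,-26.1,45),(-15,-32,45),(-15,32,45),(15,32,45)]
o=[('side',a,b,1) for a,b in zip(s,m)]
t=U([(210,246),(270,278),(152,266)],(355,175),8)
o+=[('top',a,b,1) for a,b in zip(t,[(0,26.1,45),(-15,32,45),(15,32,45)])]
fit(o)
E
```

```text
x y z(underside) mm [-1.3 -1.1 51.1] tilt,yaw [-0.008  0.004]
side (0, 26.1, 45) [0.2 0.9]
side (0, -26.1, 45) [0.5 0.8]
side (-15, -32, 45) [ 0.2 -0.6]
side (-15, 32, 45) [ 0.4 -0. ]
side (15, 32, 45) [-1.4 -1.1]
top (0, 26.1, 45) [0.1 0.5]
top (-15, 32, 45) [-0.5 -0. ]
top (15, 32, 45) [0. 0.]
```

Emit:
play_rows:
  targets:
    - {"dp": [0.1,0.2,0.03],"turn": [0,0,0],"grip": 1}
    - {"dp": [0.1,0.5,0.03],"turn": [0,0,0],"grip": 1}
    - {"dp": [0.1,0.7,0.03],"turn": [0,0,0],"grip": 1}
    - {"dp": [0.1,0.7,0.03],"turn": [0,0,0],"grip": 1}

```text
time_s: 12.55
tcp_pos: [0.4904, -0.2331, 0.0976]
ee_rot: [[0.991, -0.004, 0.133], [-0.133, 0.002, 0.991], [-0.004, -1.0, 0.002]]
wrist_force: [-3.4, -0.1, -2.3]
finger_gap: 0.01
```

Emit:
play_rows:
  targets:
    - {"dp": [0,0.3,0],"turn": [0,0,0],"grip": 1}
    - {"dp": [0,0.6,0],"turn": [0,0,0],"grip": 1}
    - {"dp": [0,0.6,0],"turn": [0,0,0],"grip": 1}

```text
time_s: 12.92
tcp_pos: [0.4911, -0.2334, 0.0951]
ee_rot: [[0.991, -0.004, 0.133], [-0.133, 0.005, 0.991], [-0.005, -1.0, 0.004]]
wrist_force: [-8.1, 3.1, 21.1]
finger_gap: 0.0097
```

```bash
python3 - <<'E'
from h import *
plan(.4905,-.2335,.105,82.35)
p,d=bot.capture('side');cv2.imwrite("pics/side11.png",p[:,:,::-1])
p2,_=bot.capture('top');cv2.imwrite("pics/top11.png",p2[:,:,::-1])
crop('pics/side11.png','pics/l6.png',265,215,80,55,10)
crop('pics/top11.png','pics/l7.png',358,185,42,50,12)
crop('pics/side0.png','pics/l8.png',265,215,80,55,10)
E
```

```text
t 12.93 pos [ 0.4911 -0.2334  0.0951] zang 82.35 F [-8.1  3.1 21.1] gap 0.0097
dp cm [-0.06 -0.99 -0.01] turn [-0.0041  0.0001 -0.0048]
```

View pics/l6.png

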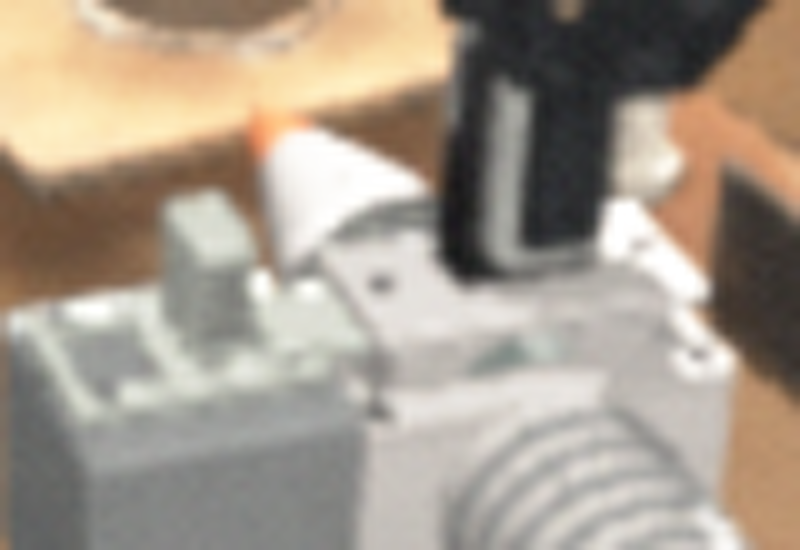

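View pics/l7.png

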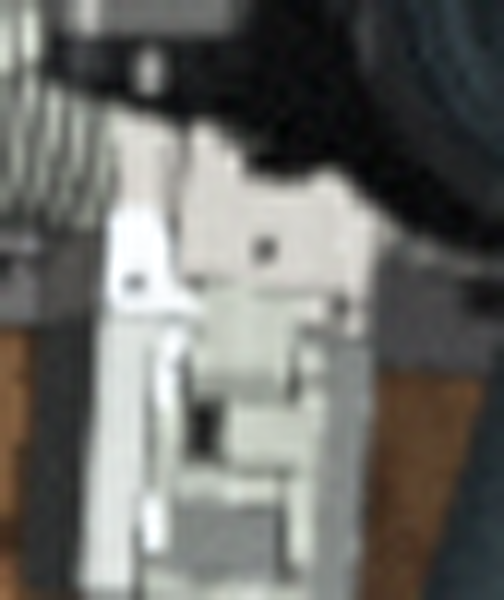

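View pics/l8.png

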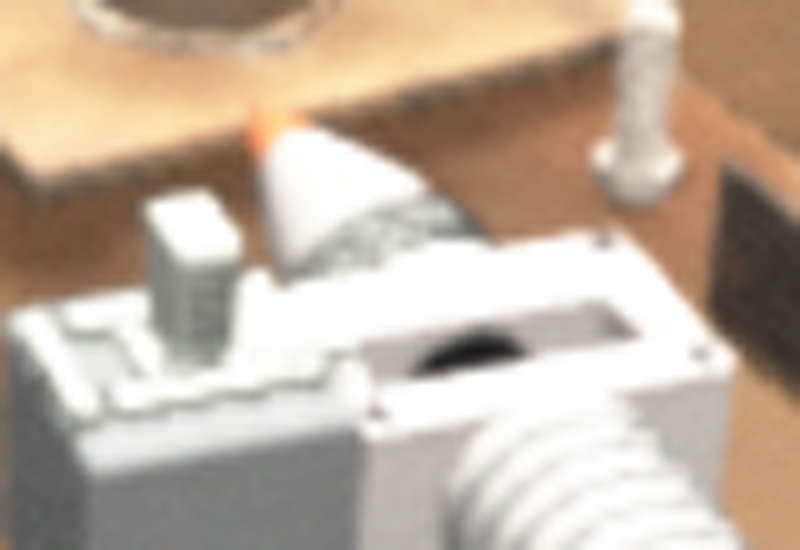

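Emit:
play_rows:
  targets:
    - {"dp": [-0.08,-1.5,0],"turn": [0,0,0],"grip": 1}
    - {"dp": [-0.08,-3.5,0],"turn": [0,0,-0.004],"grip": 1}
    - {"dp": [-0.08,-5,0],"turn": [0,0,-0.004],"grip": 1}
    - {"dp": [-0.08,-5,0],"turn": [0,0,-0.004],"grip": 1}
    - {"dp": [-0.08,-5,0],"turn": [0,0,-0.004],"grip": 1}

```text
time_s: 13.65
tcp_pos: [0.4909, -0.2333, 0.1452]
ee_rot: [[0.991, 0.001, 0.133], [-0.133, 0.004, 0.991], [0.0, -1.0, 0.004]]
wrist_force: [-0.9, 0.2, -2.7]
finger_gap: 0.0096
```

```bash
python3 - <<'E'
from h import *
plan(.4895,-.2334,.145,82.35)
p,d=bot.capture('side');cv2.imwrite("pics/side12.png",p[:,:,::-1])
p2,_=bot.capture('top');cv2.imwrite("pics/top12.png",p2[:,:,::-1])
crop('pics/side12.png','pics/m6.png',265,190,80,75,9)
crop('pics/top12.png','pics/m7.png',358,185,42,50,12)
E
```

```text
t 13.65 pos [ 0.4909 -0.2333  0.1452] zang 82.38 F [-0.9  0.2 -2.7] gap 0.0096
dp cm [-0.14  0.02 -0.03] turn [-0.004   0.0006  0.0003]
```

View pics/m6.png

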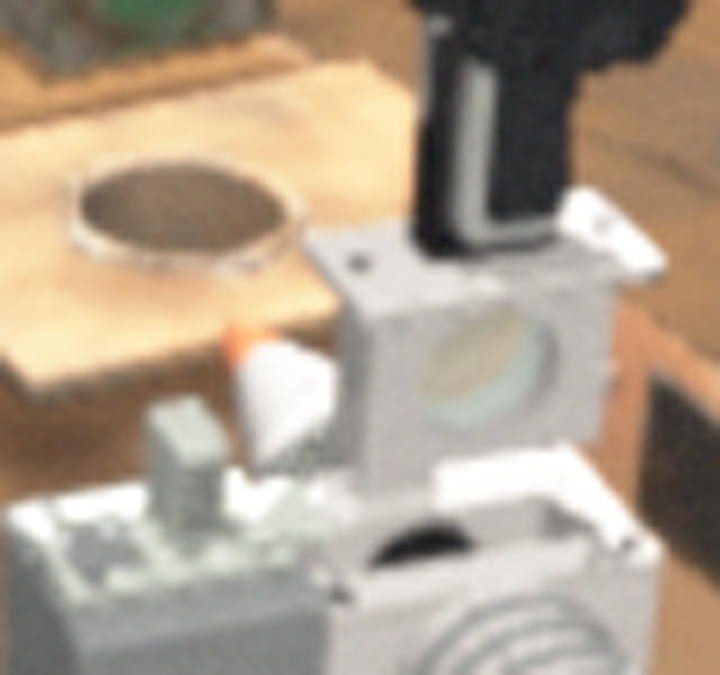

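View pics/m7.png

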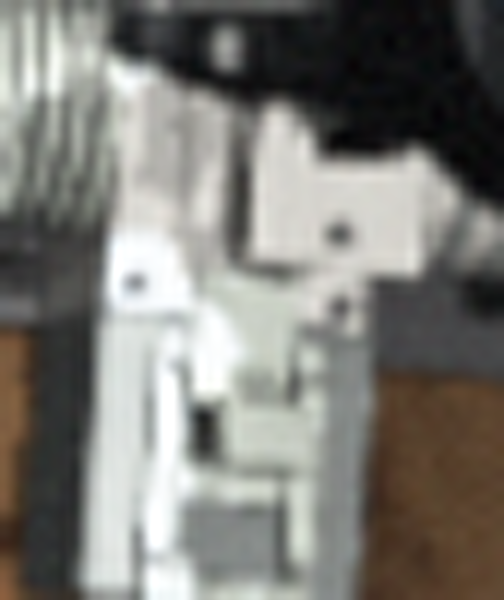

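```bash
python3 - <<'E'
from fit import *
s=U([(360,262),(604,222),(662,268),(365,316),(305,240),(385,497)],(265,190),9)
m=[(0,26.1,45),(0,-26.1,45),(-15,-32,45),(-15,32,45),(15,32,45),(-8,26,0)]
o=[('side',a,b,1) for a,b in zip(s,m)]
t=U([(340,232),(418,272),(252,262)],(358,185),12)
o+=[('top',a,b,1) for a,b in zip(t,[(0,26.1,45),(-15,32,45),(15,32,45)])]
fit(o)
for nm,px,off,sc,f in(('side0 lug top',[(145,205),(200,190),(240,240),(182,255)],(265,215),10,'side'),('side12',[(148,413),(195,397),(226,440),(178,457)],(265,190),9,'side')):
    P=np.mean([at_z(f,u,v,.108) for u,v in U(px,off,sc)],0)-H[f];print(nm,(P@ex*1e3).round(1),(P@ey*1e3).round(1))
E
```

```text
x y z(underside) mm [-0.7 -4.3 91.5] tilt,yaw [-0.039  0.002]
side (0, 26.1, 45) [0.1 1.2]
side (0, -26.1, 45) [0.  0.4]
side (-15, -32, 45) [ 0.8 -1.3]
side (-15, 32, 45) [0.  0.1]
side (15, 32, 45) [-0.4  0.2]
side (-8, 26, 0) [-1.4 -0.7]
top (0, 26.1, 45) [-0.  -0.2]
top (-15, 32, 45) [0.6 0.2]
top (15, 32, 45) [-0.4 -0.5]
side0 lug top -0.7 61.4
side12 -2.0 58.9
```

Emit:
play_rows:
  targets:
    - {"dp": [-1.4,0.2,0],"turn": [0,0,0],"grip": 1}
    - {"dp": [-2.6,0.2,0],"turn": [0,0,0],"grip": 1}
    - {"dp": [-2.8,0.2,0],"turn": [0,0,0],"grip": 1}
    - {"dp": [-3.0,0.2,0],"turn": [0,0,0],"grip": 1}
    - {"dp": [-3.2,0.2,0],"turn": [0,0,0],"grip": 1}

```text
time_s: 14.38
tcp_pos: [0.4597, -0.2291, 0.1429]
ee_rot: [[0.991, 0.002, 0.132], [-0.132, 0.003, 0.991], [0.001, -1.0, 0.004]]
wrist_force: [2.4, -0.4, -3.3]
finger_gap: 0.0096
```

Emit:
play_rows:
  targets:
    - {"dp": [-0.2,0,0],"turn": [0,0,0],"grip": 1}
    - {"dp": [-0.4,0,0],"turn": [0,0,0],"grip": 1}
    - {"dp": [-0.4,0,0],"turn": [0,0,0],"grip": 1}

```text
time_s: 14.75
tcp_pos: [0.4575, -0.2287, 0.1434]
ee_rot: [[0.991, 0.005, 0.132], [-0.132, 0.002, 0.991], [0.005, -1.0, 0.003]]
wrist_force: [5.6, -0.0, -4.9]
finger_gap: 0.0099
```

Emit:
play_rows:
  targets:
    - {"dp": [1.5,0,0],"turn": [0,0,0.004],"grip": 1}
    - {"dp": [3.2,0,-0.02],"turn": [0,0,0.004],"grip": 1}
    - {"dp": [3.2,0,-0.02],"turn": [0,0,0.004],"grip": 1}
    - {"dp": [3.2,0,-0.02],"turn": [0,0,0.004],"grip": 1}

```text
time_s: 15.25
tcp_pos: [0.4878, -0.2331, 0.143]
ee_rot: [[0.991, -0.002, 0.132], [-0.132, 0.003, 0.991], [-0.002, -1.0, 0.003]]
wrist_force: [-0.1, -0.4, -1.4]
finger_gap: 0.0101
```

```bash
python3 - <<'E'
from h import *
plan(.4895,-.2334,.13,82.35)
p,d=bot.capture('side');cv2.imwrite("pics/side13.png",p[:,:,::-1])
p2,_=bot.capture('top');cv2.imwrite("pics/top13.png",p2[:,:,::-1])
crop('pics/side13.png','pics/n6.png',265,190,80,75,9)
crop('pics/top13.png','pics/n7.png',358,185,42,50,12)
E
```

```text
t 15.25 pos [ 0.4878 -0.2331  0.143 ] zang 82.4 F [-0.1 -0.4 -1.4] gap 0.0101
dp cm [ 0.17  1.3  -0.01] turn [-0.003   0.0008 -0.0021]
```

View pics/n6.png

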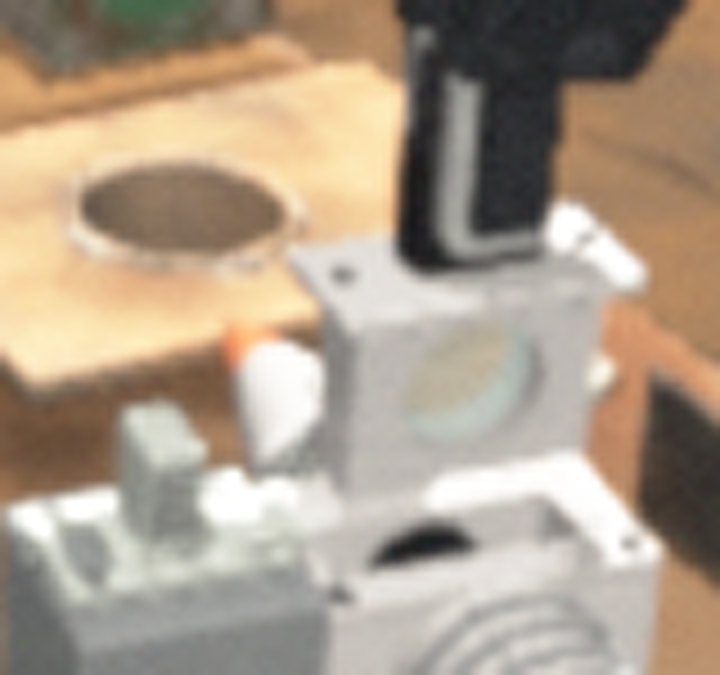

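View pics/n7.png

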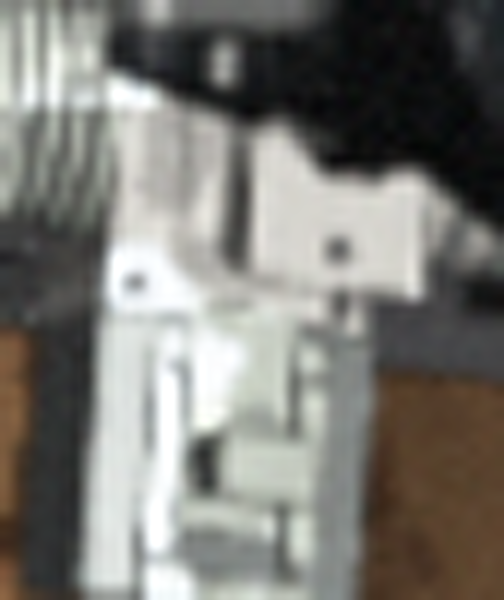

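```bash
python3 - <<'E'
from fit import *
s=U([(344,275),(588,237),(645,283),(350,332),(290,255),(365,510),(585,455)],(265,190),9)
m=[(0,26.1,45),(0,-26.1,45),(-15,-32,45),(-15,32,45),(15,32,45),(-8,26,0),(-8,-26,0)]
o=[('side',a,b,1) for a,b in zip(s,m)]
t=U([(338,248),(418,296),(254,280)],(358,185),12)
o+=[('top',a,b,1) for a,b in zip(t,[(0,26.1,45),(-15,32,45),(15,32,45)])]
fit(o)
P=np.mean([at_z('side',u,v,.108) for u,v in U([(120,415),(170,400),(204,448),(150,463)],(265,190),9)],0)-H['side'];print((P@ex*1e3).round(1),(P@ey*1e3).round(1))
E
```

```text
x y z(underside) mm [-1.   0.1 88.7] tilt,yaw [-0.017  0.015]
side (0, 26.1, 45) [0.1 1.3]
side (0, -26.1, 45) [-0.1  0.6]
side (-15, -32, 45) [ 0.8 -1.1]
side (-15, 32, 45) [ 0.  -0.2]
side (15, 32, 45) [-0.5  0. ]
side (-8, 26, 0) [-1.3 -0.6]
side (-8, -26, 0) [0.5 0.2]
top (0, 26.1, 45) [0.  0.3]
top (-15, 32, 45) [ 0.5 -0.1]
top (15, 32, 45) [-0.6 -0.2]
-2.1 64.3
```

Emit:
play_rows:
  targets:
    - {"dp": [0.08,1,0.06],"turn": [-0.003,0,0],"grip": 1}
    - {"dp": [0.08,1.7,0.06],"turn": [-0.003,0,0],"grip": 1}
    - {"dp": [0.08,2.3,0.06],"turn": [-0.003,0,0],"grip": 1}
    - {"dp": [0.08,2.8,0.06],"turn": [-0.003,0,0],"grip": 1}
    - {"dp": [0.08,3.2,0.06],"turn": [-0.003,0,0],"grip": 1}
    - {"dp": [0.08,3.2,0.06],"turn": [-0.003,0,0],"grip": 1}

```text
time_s: 16.1
tcp_pos: [0.4884, -0.2325, 0.1108]
ee_rot: [[0.991, -0.002, 0.133], [-0.133, 0.001, 0.991], [-0.002, -1.0, 0.0]]
wrist_force: [-0.3, 0.0, -2.5]
finger_gap: 0.0096
```

Free entry at 17 mm depth. Continuing slowly.

Emit:
play_rows:
  targets:
    - {"dp": [0.03,0.4,0],"turn": [0,0,0],"grip": 1}
    - {"dp": [0.03,0.8,0],"turn": [0,0,0],"grip": 1}
    - {"dp": [0.03,1.1,0],"turn": [0,0,0],"grip": 1}
    - {"dp": [0.03,1.1,0],"turn": [0,0,0],"grip": 1}

```text
time_s: 16.6
tcp_pos: [0.4885, -0.2324, 0.0995]
ee_rot: [[0.991, -0.002, 0.133], [-0.133, 0.001, 0.991], [-0.003, -1.0, 0.0]]
wrist_force: [-0.0, 0.4, -1.9]
finger_gap: 0.0099
```

Emit:
play_rows:
  targets:
    - {"dp": [0.03,0.3,0],"turn": [0,0,0],"grip": 1}
    - {"dp": [0.03,0.6,0],"turn": [0,0,0],"grip": 1}
    - {"dp": [0.03,0.8,0],"turn": [0,0,0],"grip": 1}
    - {"dp": [0.03,0.8,0],"turn": [0,0,0],"grip": 1}

```text
time_s: 17.1
tcp_pos: [0.4885, -0.2324, 0.0912]
ee_rot: [[0.991, -0.003, 0.133], [-0.133, 0.001, 0.991], [-0.003, -1.0, 0.0]]
wrist_force: [0.1, -0.6, -1.4]
finger_gap: 0.0098
```

Emit:
play_rows:
  targets:
    - {"dp": [0,0.2,0],"turn": [0,0,0],"grip": 1}
    - {"dp": [0,0.4,0],"turn": [0,0,0],"grip": 1}
    - {"dp": [0,0.5,0],"turn": [0,0,0],"grip": 1}

```text
time_s: 17.48
tcp_pos: [0.4885, -0.2323, 0.0867]
ee_rot: [[0.991, -0.003, 0.133], [-0.133, 0.002, 0.991], [-0.004, -1.0, 0.001]]
wrist_force: [-2.1, 1.3, 8.1]
finger_gap: 0.0095
```

Emit:
play_rows:
  targets:
    - {"dp": [0,0,0],"turn": [0,0,0],"grip": 0.6}
    - {"dp": [0,0,0],"turn": [0,0,0],"grip": 0.5}
    - {"dp": [0,-0.3,0],"turn": [0,0,0],"grip": 0.5}
    - {"dp": [0,-2,0],"turn": [0,0,0],"grip": 0.5}
    - {"dp": [0,-5,0],"turn": [0,0,0],"grip": 0.5}
    - {"dp": [0,-5.5,0],"turn": [0,0,0],"grip": 1}

```text
time_s: 18.23
tcp_pos: [0.4908, -0.2336, 0.1449]
ee_rot: [[0.991, 0.003, 0.133], [-0.133, -0.0, 0.991], [0.003, -1.0, 0.0]]
wrist_force: [0.5, -0.3, -0.1]
finger_gap: 0.026
```

```bash
python3 - <<'E'
from h import *
plan(.4895,-.2334,.14,82.35)
p,d=bot.capture('side');cv2.imwrite("pics/side14.png",p[:,:,::-1])
p2,_=bot.capture('top');cv2.imwrite("pics/top14.png",p2[:,:,::-1])
crop('pics/side14.png','pics/o6.png',265,205,80,60,10)
crop('pics/top14.png','pics/o7.png',358,185,42,50,12)
E
```

```text
t 18.23 pos [ 0.4908 -0.2336  0.1449] zang 82.35 F [ 0.5 -0.3 -0.1] gap 0.026
dp cm [-0.14  0.49  0.  ] turn [-0.0002  0.      0.0025]
```

View pics/o6.png

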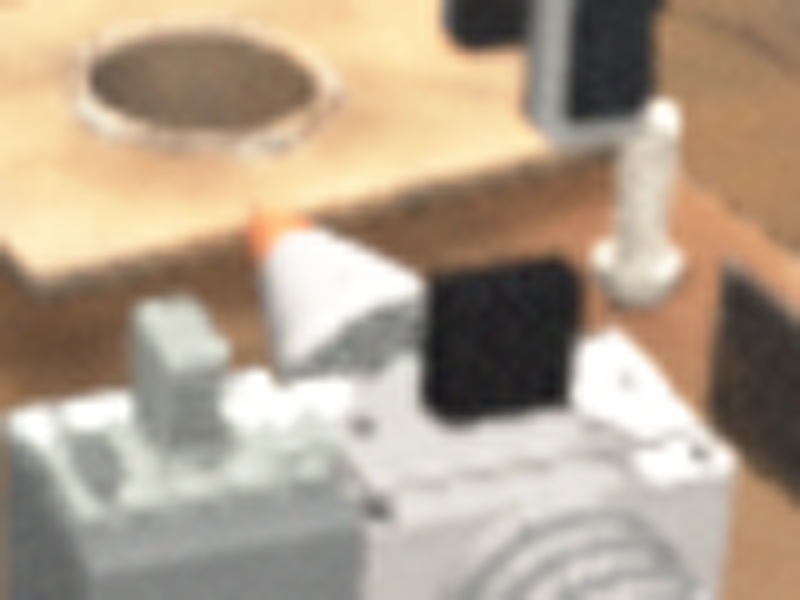

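View pics/o7.png

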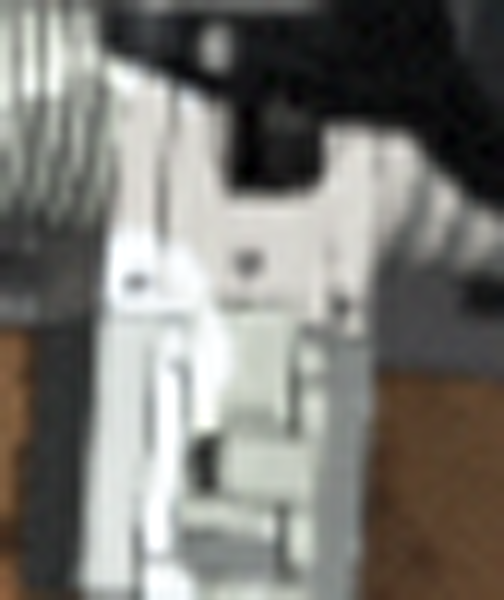

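Emit:
play_rows:
  targets:
    - {"dp": [-3,-0.5,0],"turn": [0,0,0],"grip": 1}
    - {"dp": [-6,-0.5,0],"turn": [0,0,0],"grip": 1}
    - {"dp": [-8.7,-0.5,0],"turn": [0,0,0],"grip": 1}
    - {"dp": [-8.7,-0.5,0],"turn": [0,0,0],"grip": 1}
    - {"dp": [-8.7,0,0],"turn": [0,0,0],"grip": 1}

```text
time_s: 18.95
tcp_pos: [0.4044, -0.2212, 0.1432]
ee_rot: [[0.991, 0.001, 0.132], [-0.132, 0.001, 0.991], [0.001, -1.0, 0.001]]
wrist_force: [-0.3, 0.3, 0.3]
finger_gap: -0.0001
```

```bash
python3 - <<'E'
from h import *
plan(.4048,-.2217,.094,82.35)
p,d=bot.capture('side');cv2.imwrite("pics/side15.png",p[:,:,::-1])
crop('pics/side15.png','pics/q6.png',235,185,110,80,7)
E
```

```text
t 18.95 pos [ 0.4044 -0.2212  0.1432] zang 82.4 F [-0.3  0.3  0.3] gap -0.0001
dp cm [ 0.04  4.92 -0.05] turn [-0.0009  0.0008  0.0009]
```

View pics/q6.png

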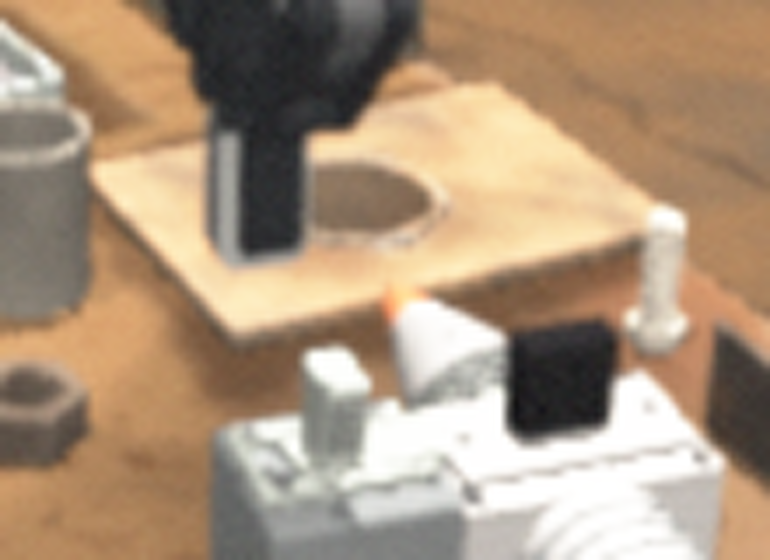

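Emit:
play_rows:
  targets:
    - {"dp": [-0.6,0,-0.05],"turn": [0,0,0],"grip": 1}
    - {"dp": [-0.6,2.5,-0.05],"turn": [0,0,0],"grip": 1}
    - {"dp": [-0.6,4.7,-0.05],"turn": [0,0,0],"grip": 1}
    - {"dp": [-0.6,4.7,-0.05],"turn": [0,0,0],"grip": 1}

```text
time_s: 19.5
tcp_pos: [0.3965, -0.2201, 0.094]
ee_rot: [[0.991, -0.005, 0.132], [-0.132, 0.001, 0.991], [-0.005, -1.0, 0.001]]
wrist_force: [-0.7, -0.4, -0.3]
finger_gap: 0.0001
```

```bash
python3 - <<'E'
from h import *
plan(.4048,-.2217,.094,82.35)
p,d=bot.capture('side');cv2.imwrite("pics/side16.png",p[:,:,::-1])
crop('pics/side16.png','pics/r6.png',235,185,110,80,7)
E
```

```text
t 19.5 pos [ 0.3965 -0.2201  0.094 ] zang 82.43 F [-0.7 -0.4 -0.3] gap 0.0001
dp cm [ 0.84 -0.01 -0.05] turn [-0.0005  0.0015 -0.0054]
```

View pics/r6.png

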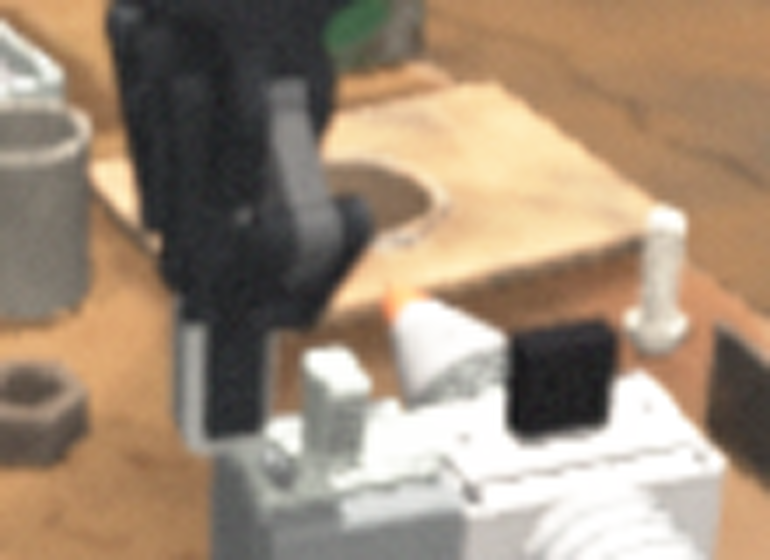

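Emit:
play_rows:
  targets:
    - {"dp": [0.8,0,-0.05],"turn": [0,0,0],"grip": 1}
    - {"dp": [1.4,0,-0.05],"turn": [0,0,0],"grip": 1}
    - {"dp": [2.0,0,-0.05],"turn": [0,0,0],"grip": 1}
    - {"dp": [2.4,0,-0.05],"turn": [0,0,0],"grip": 1}
    - {"dp": [2.6,0,-0.05],"turn": [0,0,0],"grip": 1}
    - {"dp": [2.6,0,-0.05],"turn": [0,0,0],"grip": 1}

```text
time_s: 20.3
tcp_pos: [0.4236, -0.2246, 0.0949]
ee_rot: [[0.991, -0.002, 0.132], [-0.132, 0.0, 0.991], [-0.002, -1.0, -0.0]]
wrist_force: [-0.1, 0.4, -0.1]
finger_gap: -0.0001
```

Emit:
play_rows:
  targets:
    - {"dp": [0.2,0,0],"turn": [0,0,0],"grip": 1}
    - {"dp": [0.4,0,0],"turn": [0,0,0],"grip": 1}
    - {"dp": [0.4,0,0],"turn": [0,0,0],"grip": 1}

```text
time_s: 20.68
tcp_pos: [0.4253, -0.2248, 0.0945]
ee_rot: [[0.991, -0.007, 0.132], [-0.132, 0.002, 0.991], [-0.007, -1.0, 0.001]]
wrist_force: [-6.2, 1.6, 5.2]
finger_gap: 0.0006
```

```bash
python3 - <<'E'
from h import *
plan(.4048,-.2217,.094,82.35)
p,d=bot.capture('side');cv2.imwrite("pics/side17.png",p[:,:,::-1])
crop('pics/side17.png','pics/s6.png',235,185,110,80,7)
E
```

```text
t 20.68 pos [ 0.4253 -0.2248  0.0945] zang 82.39 F [-6.2  1.6  5.2] gap 0.0006
dp cm [-2.07  0.06  0.03] turn [-0.0012  0.0008 -0.0071]
```

View pics/s6.png

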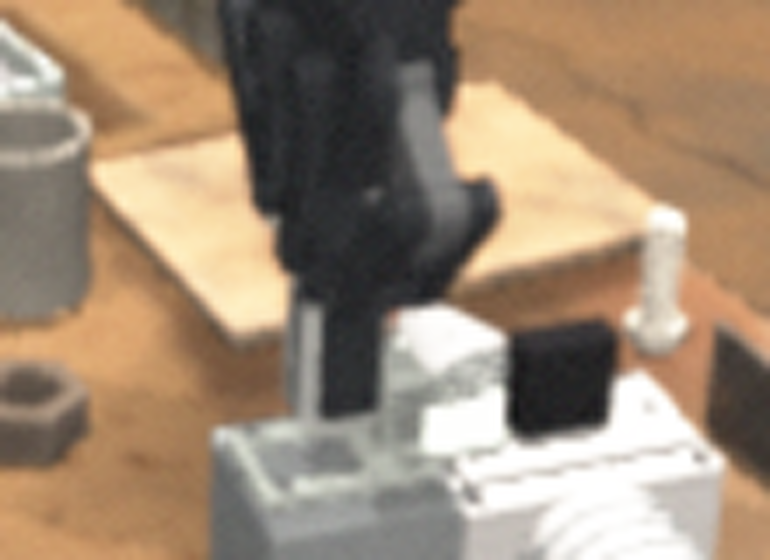

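Emit:
play_rows:
  targets:
    - {"dp": [0.3,0,0],"turn": [0,0,0],"grip": 1}
    - {"dp": [0.45,0,0],"turn": [0,0,0],"grip": 1}
    - {"dp": [0.45,0,0],"turn": [0,0,0],"grip": 1}

```text
time_s: 21.1
tcp_pos: [0.4252, -0.2247, 0.0936]
ee_rot: [[0.991, -0.016, 0.133], [-0.133, 0.006, 0.991], [-0.016, -1.0, 0.004]]
wrist_force: [-8.3, 1.9, 7.0]
finger_gap: 0.0002
```

Emit:
play_rows:
  targets:
    - {"dp": [-0.8,0,0],"turn": [0,0,0.016],"grip": 1}
    - {"dp": [-2.0,-0.3,0],"turn": [0,0,0.016],"grip": 1}
    - {"dp": [-2.5,-4,0],"turn": [0,0,0.016],"grip": 1}
    - {"dp": [-5,-8,0],"turn": [0,0,0.016],"grip": 1}
    - {"dp": [-8,-11,0],"turn": [0,0,0.016],"grip": 1}
    - {"dp": [-8,-11,10],"turn": [0,0,0.016],"grip": 1}
    - {"dp": [-8,-11,18],"turn": [0,0,0.016],"grip": 1}
    - {"dp": [-8,-11,18],"turn": [0,0,0.016],"grip": 1}
    - {"dp": [-8,-11,18],"turn": [0,0,0.016],"grip": 1}

```text
time_s: 22.22
tcp_pos: [0.3723, -0.0322, 0.206]
ee_rot: [[0.992, -0.029, 0.124], [-0.124, 0.008, 0.992], [-0.03, -1.0, 0.005]]
wrist_force: [0.2, -0.6, -0.1]
finger_gap: 0.0
```

```bash
python3 - <<'E'
from h import *
plan(.4048,-.2217,.094,82.35)
for n in('side','top'):
    p,d=bot.capture(n);cv2.imwrite(f"pics/{n}18.png",p[:,:,::-1])
crop('pics/side18.png','pics/t6.png',265,205,80,60,10)
crop('pics/top18.png','pics/t7.png',358,172,42,68,8)
E
```

```text
t 22.23 pos [ 0.3723 -0.0322  0.206 ] zang 82.86 F [ 0.2 -0.6 -0.1] gap 0.0
dp cm [  5.91  10.95 -18.45] turn [-0.0046  0.0089 -0.0299]
```

View pics/t6.png

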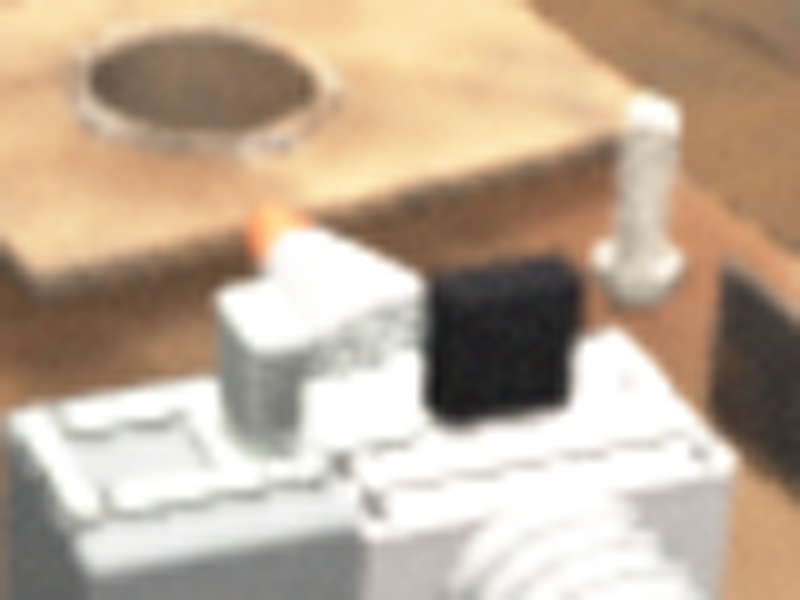

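View pics/t7.png

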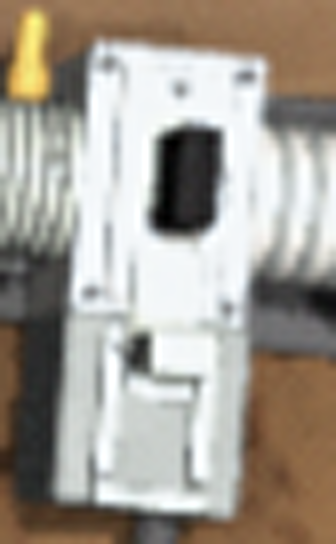

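View pics/top18.png

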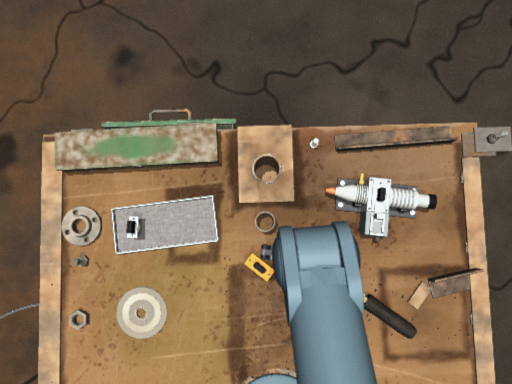

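```bash
python3 - <<'E'
from fit import *
for f,px,o,s in(('side',[(215,295),(290,272),(325,318),(250,352)],(265,205),10),('top',[(155,333),(212,337),(208,380),(150,373)],(358,172),8)):
    P=np.mean([at_z(f,u,v,.108) for u,v in U(px,o,s)],0)-H[f];print(f,'lug',(P@ex*1e3).round(1),(P@ey*1e3).round(1))
s=U([(627,378),(432,288),(548,262),(440,420),(572,400)],(265,205),10)
m=[(0,-26.1,45),(-6,14,73),(-6,-14,73),(-6,14,45),(-6,-14,45)]
o=[('side',a,b,1) for a,b in zip(s,m)]+[('top',U([(180,88)],(358,172),8)[0],(0,-26.1,45),1)]
fit(o)
s=bot.state();print(s['time_s'],np.round(s['qvel'],3))
E
```

```text
side lug -0.6 46.7
top lug 1.4 47.8
x y z(underside) mm [ 1.9 -0.8 35.3] tilt,yaw [-0.045 -0.032]
side (0, -26.1, 45) [-0.6 -1.2]
side (-6, 14, 73) [0.2 0.5]
side (-6, -14, 73) [3.2 0.3]
side (-6, 14, 45) [-0.9  0.4]
side (-6, -14, 45) [ 0.2 -0.4]
top (0, -26.1, 45) [-0.1  0.2]
22.325 [ 0.02   0.003  0.039  0.002  0.002  0.003 -0.   ]
```

Emit:
play_rows:
  targets:
    - {"dp": [0,0,0],"turn": [0,0,0],"grip": 1}
    - {"dp": [0,0,0],"turn": [0,0,0],"grip": 1}

```text
time_s: 22.58
tcp_pos: [0.3716, -0.0373, 0.2057]
ee_rot: [[0.99, -0.03, 0.135], [-0.134, 0.008, 0.991], [-0.031, -1.0, 0.004]]
wrist_force: [-0.2, -0.0, -0.2]
finger_gap: -0.0001
```

```bash
python3 -c "
from cell import bot
bot.close_job();print(bot.state()['time_s'])"
```

```text
the job is handed in; nothing more can be done
the job is handed in; nothing more can be done
```

The larger cassette is in the slot with its flange down on the head, and the latch is home over it. I handed the job in at about 22.6 s, with the arm clear of everything.

- **First attempt failed:** the flange caught on the latch tongue, tilting the cassette and dragging the latch a few mm forward. I pressed once on the grip top (43 N at the wrist) without freeing it. I then levelled the cassette in the gripper and used its frame to push the latch back. The second insertion went down without resistance until it seated at about 8 N.
- **Latch:** the lug stopped firmly at 8 N. The cameras put it 46.7 mm (side) and 47.8 mm (top) from the slot centre; fully home should be 47 mm. The tongue passed over the flange, which it only does when the cassette is seated.
- **Check that disagreed:** my last image fit put the cassette's underside at 35.3 mm (34 expected), offset 1.9 mm along the beam, tilted 0.045 rad and turned 0.032 rad. That is inside the limits, but one of its points was off by 3 px and probably mislabelled. I relied more on the tongue clearing the flange and on the pictures, where the flange looks flat.
- **Bystanders:** the tube looks to be where it was in the top picture, and the arm never went near the tube, bolt or nut. I did not measure them again.

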